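Turn the route card on its rings and stamp its back

TASK

Sign off the job: in the ring binder on the sloping stand, turn the stiff leaf with the tab over its rings from the right to the left and lower it flat without letting it drop. Then press the wooden stamp on the ink pad and press it squarely inside the large empty square frame on the face now showing, marking nothing else on the leaf. Stand the stamp upright on the worktop again, and leave the flux bottle, the loupe and the pen as they are.

Things in the scene. Friction and masses are not known exactly. Their poses are not given: they have to be found in the camera images.
- stand: grey sheet-steel reading stand, fixed, 276 mm wide (y), 170 mm deep (x), 125 mm high with the rings; origin under its centre on the worktop, z up. Its plate (196 mm long) rises to +x at 30 degrees to the worktop. Three steel rings (35 mm across) on its middle line hold filed sheets 17 mm thick on both sides
- ring_axis (a point): middle of the rings' common axis, 19 mm above the sloping plate; axes as the stand's. The axis runs up the slope: direction (cos 30 deg, 0, sin 30 deg) in this frame; the plate's outward normal is (-sin 30 deg, 0, cos 30 deg). The leaf turns about this axis
- leaf (a joint): angle of the stiff white leaf about the ring axis, rad: 0 lies flat on the right-hand (-y) sheets, 1.57 stands square to the plate, 3.14 (its stop) lies flat on the left. The leaf is 166 mm along the axis, reaches from 8 to 135 mm from it, is 3 mm thick and weighs about 90 g; it turns freely and falls if let go
- leaf_tab (a point): grip point on the leaf's tab, 155 mm from the ring axis, 20 mm up the slope from its middle. The tab is 30 mm wide (along the axis), 3 mm thick, sticks out from 135 to 171 mm from the axis, past the plate, 90 mm above the worktop, free below. Gripped across its width, square to the plate, it swivels between the pads as it is carried round. x up the slope, y to the axis, z out of the first face
- leaf_frame (a point): centre of the printed empty square frame (42 mm outside, 39 mm inside, black line) on the back of the leaf, 88 mm from the ring axis and 42 mm down the slope from its middle; it faces the plate at the start and up once the leaf is turned. Axes as leaf_tab: z points into the leaf from this face, so the stamp's z must point along -z here
- stamp_center (a point): centre (half-way up) of the loose turned-wood stamp, 45 mm tall, about 30 g: foot 24 mm across and 18 mm high, handle above it 18 mm thick; z points from foot to handle, the flat stamping face lies 22.5 mm below this point
- stamp_foot (a point): centre of the stamp's flat stamping face; axes as stamp_center
- stamp: the same stamp; origin at the centre of its stamping face
- ink_pad: ink pad, a red box with a black pad on top, 40 x 58 mm (x, y), fixed on the worktop; origin under its centre
- pad_top (a point): centre of the pad's firm surface, 18 mm above the worktop (the black pad shows up to 3 mm higher and yields); axes as the ink pad's
- flux_bottle: small needle bottle, 33 mm across, body 62 mm high, 108 mm with the needle; a loose bystander; origin under its centre
- loupe: black stand loupe, 41 mm across, 34 mm high; a loose bystander; origin under its centre
- pen_black: black and grey pen, 135 mm long, lying at the front edge; a loose bystander; origin under its middle
Things that resemble listed ones, but are neither listed nor needed, are in the scene too. What is shaped like the stamp but purple is not meant.

How it is judged:
By the outcome, as a careful person would: the job done as asked, in the order asked, and still so for the second after the job is handed in, with the robot touching nothing.
It also fails if it takes over 72 s, if anything falls off the work surface, if the arm or the gripper's body presses on something with over 40 N, if the wrist force passes 120 N, or if a joint passes its speed limit or range.

ROBOT

A 7-joint arm with a two-finger parallel gripper is mounted at the origin on a cart in front of the work surface, level with it; the furniture and walls round the work are solid. World frame = base frame: x ahead of the robot, y to its left, z up, the work surface at z = 0. Lengths are in mm, angles in rad, forces in N, time in s.
With the tool pointing down it reaches from about 400 to 875 mm from the base axis. Payload 4.4 kg.
Tool frame: the origin (TCP) lies at the very end of the fingers, on their centre line; the grasp point (between the pads) lies 19 mm behind it; y points along the fingers, z is the direction in which the jaws open and shut, and the axes are right-handed (so a half turn about y gives the same grasp; the last joint's range is limited). The gripper opens to 85 mm and grips with 20 to 120 N. Pads are 22 mm wide; open, the fingers measure 114 mm over their backs; the gripper's body (76 mm by 85 mm) begins 54 mm behind the grasp point. The pads swing forward as they close: fully open they stand 13 mm farther back than shut.
Start: joints at [-1.337, 0.628, 0.038, 1.517, -0.027, 0.996, -0.02], TCP at [191.94, 621.029, 231.313] pointing down, gripper open.
Joint ranges: [-3.06, 3.06], [-0.37, 2.12], [-1.25, 1.32], [0.18, 2.47], [-1.1, 4.24], [0.23, 1.98], [-2.94, 2.94]. Speed limits (rad/s): [2.57, 2.57, 3.14, 3.14, 3.14, 3.14, 3.14].

INTERFACE

Orientations are given as [roll, pitch, yaw] about the fixed x, y, z axes, in that order (R = Rz(yaw) Ry(pitch) Rx(roll)).
In Python, from cell import ctrl, imaging, finish_job gives the robot as it stands.
- The arm moves only by the shell command python3 -m inch 'ROWS'. ROWS is JSON, one flat list of numbers, 7 for each row, row after row: the opening, from 0 (shut) to 1 (fully open), then the shift along the tool's x, y, z in cm, then the turn, a rotation vector about the tool's x, y, z in degrees. A call has 1 to 12 rows; each row is the pose to reach, as a shift and turn from the pose commanded when the call began, along the tool's axes at that moment; what a row does not reach only later rows make up. A row lasts 1/10 s, in which the tool goes at most 50 mm and 8.59 degrees, less where a joint would pass 70% of its speed; a pose out of reach is approached as far as the arm can. A call with a gripper value outside its range is refused whole. The fingers move at their own pace and stop on an object; the grip force is fixed at half the most. Time passes only in rows, so rows that repeat a pose let the fingers close. It gives the time, the measured TCP pose, the force and the opening at its end, in the units of the state.
- ctrl.read_state(): the state, without advancing time (a new reading comes with each control period).
- imaging.get_image(name): name is "side" or "top" or "wrist"; returns a dict with "img" (400x640x3 uint8, red, green, blue), "fx", "fy", "cx", "cy" (pixels), "R" (3x3) and "t" (3): a world point X has camera coordinates R X + t. Camera axes: x right, y down, z forward; pixel columns grow to the right and rows downward; lengths in mm; the calibration is good to about 2 mm. A picture is of the moment at which its call begins. There is no depth.
- finish_job(): hands the job in, once; it reports no verdict.
The state is a dict: "clock": time; "qpos": joint angles; "qd": joint speeds; "tau": joint torques, N m; "eef_pos": TCP position; "tool_rot": TCP orientation; "force": force on the tool from outside, world axes, zero at the start; "torque": the same for the moment, N m; "width": finger opening in mm.
Only numpy, scipy, OpenCV 4.12 (cv2) and the standard library are available. Lean on these libraries where they do the work, as an engineer would, in place of code of your own. Each camera call takes 0.05 s, during which the arm holds its last target.

## Working session

There is one attempt and no reset: what is moved stays moved. The work goes in short steps, Python scripts to look and compute and a shell command to move; the robot and the scene stay as the last step left them, time stands still between calls to the robot, and variables do not carry over. Pictures are saved under pics/ and viewed, and the job is handed in when it is done.

```bash
ls -la; mkdir -p pics; python3 - <<'E'
from cell import ctrl, imaging
import cv2
print(ctrl.read_state())
for n in ["side","top","wrist"]:
    d=imaging.get_image(n)
    cv2.imwrite(f"pics/{n}0.png",cv2.cvtColor(d["img"],cv2.COLOR_RGB2BGR))
    print(n,d["fx"],d["fy"],d["cx"],d["cy"],d["R"],d["t"])
E
```

```text
total 12
drwxr-xr-x  3 agent agent 4096 Dec  7 15:19 .
drwxr-xr-x 23 root  root  4096 Dec  7 15:19 ..
drwxr-xr-x  2 agent agent 4096 Dec  7 15:19 pics
{'clock': 0.0, 'qpos': array([-1.33682108,  0.62934749,  0.0384573 ,  1.51842701, -0.02697739,
        0.99630798, -0.0199981 ]), 'qd': array([ 0.00028132,  0.00028834,  0.00202535,  0.00051304,  0.00130439,
        0.00047386, -0.00116849]), 'tau': array([-5.62578327e-05, -5.63399971e+01,  1.22598186e+00, -1.93438107e+01,
        1.09814038e-02,  1.04422291e-02,  9.74405964e-06]), 'eef_pos': array([191.74212613, 620.38335127, 230.36964208]), 'tool_rot': array([-1.57276696e+00, -5.54442512e-05, -2.99774747e-01]), 'force': array([ 0.64002057, -0.11603569,  0.71017896]), 'torque': array([0.00927415, 0.01549982, 0.02040864]), 'width': 85.10989277256732}
side 391.5909876911919 391.5909876911919 316.6998916953896 200.3536384597517 [[ 0.8932337  -0.44912611  0.02047678]
 [-0.2117811  -0.46049772 -0.86202704]
 [ 0.39658836  0.76565501 -0.5064485 ]] [-433.50468629  130.16045491  779.02333548]
top 513.5577699319437 513.5577699319437 319.6558978454105 194.55403497701712 [[ 0.10137571 -0.99484744 -0.0012387 ]
 [-0.97480705 -0.09908476 -0.19983349]
 [ 0.1986811   0.02146575 -0.97982909]] [ -77.83653234  476.2506196  1241.33299765]
wrist 316.67658629838996 316.67658629838996 319.4585936105783 200.3284170834293 [[ 0.29392891  0.95582553 -0.00183232]
 [ 0.92241968 -0.28315274  0.26261466]
 [ 0.25049497 -0.07888021 -0.96489905]] [-649.45433046  -35.8842591   376.03363356]
```

View pics/side0.png

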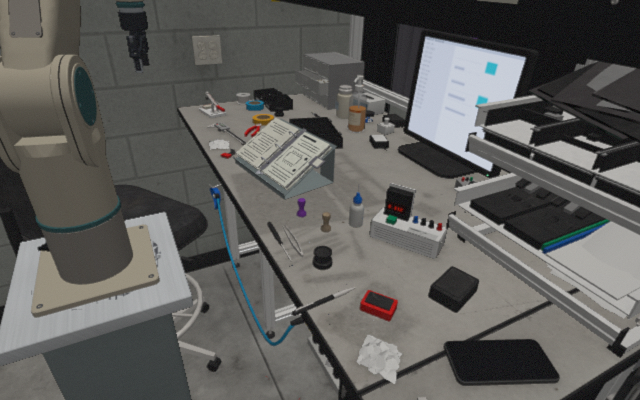

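View pics/top0.png

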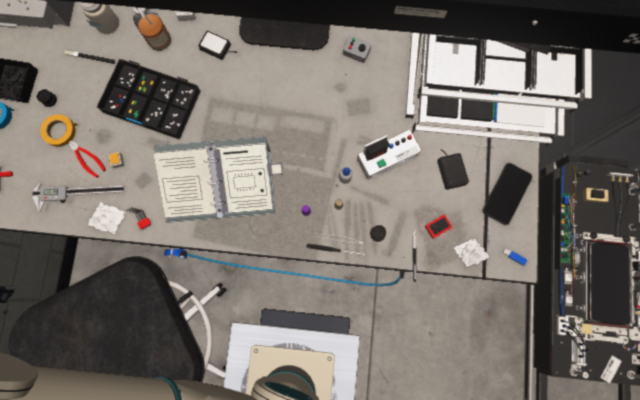

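View pics/wrist0.png

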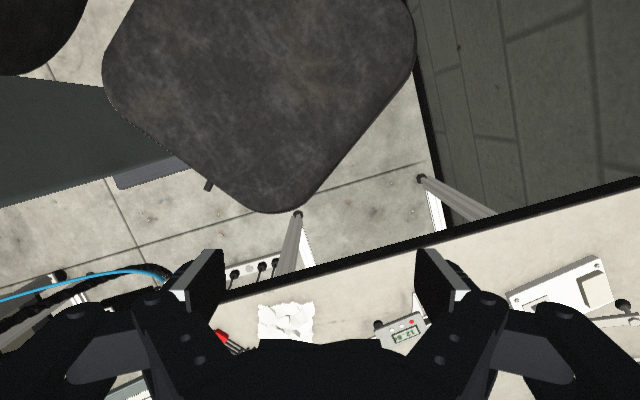

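```bash
cat > h.py <<'E'
import numpy as np, cv2
from cell import ctrl, imaging
from scipy.spatial.transform import Rotation as Rn
def shot(n,save=None):
    d=imaging.get_image(n)
    if save: cv2.imwrite(f"pics/{save}.png",cv2.cvtColor(d["img"],cv2.COLOR_RGB2BGR))
    return d
def ray(d,u,v):
    R=np.array(d["R"]);t=np.array(d["t"])
    c=-R.T@t; r=R.T@np.array([(u-d["cx"])/d["fx"],(v-d["cy"])/d["fy"],1]); return c,r/np.linalg.norm(r)
def onz(d,u,v,z):
    c,r=ray(d,u,v); return c+r*(z-c[2])/r[2]
def onplane(d,u,v,p,n):
    c,r=ray(d,u,v); return c+r*((np.array(p)-c)@n)/(r@n)
def proj(d,X):
    p=np.array(d["R"])@np.array(X)+np.array(d["t"]); return np.array([d["fx"]*p[0]/p[2]+d["cx"],d["fy"]*p[1]/p[2]+d["cy"]])
def tri(rays):
    A=np.zeros((3,3));b=np.zeros(3)
    for c,r in rays:
        P=np.eye(3)-np.outer(r,r);A+=P;b+=P@c
    X=np.linalg.solve(A,b); return X,[np.linalg.norm((np.eye(3)-np.outer(r,r))@(X-c)) for c,r in rays]
def crop(d,x0,y0,x1,y1,s,name):
    cv2.imwrite(f"pics/{name}.png",cv2.cvtColor(cv2.resize(d["img"][y0:y1,x0:x1],None,fx=s,fy=s,interpolation=cv2.INTER_CUBIC),cv2.COLOR_RGB2BGR))
def R_of(rpy): return Rn.from_euler('xyz',rpy).as_matrix()
E
python3 - <<'E'
from h import *
import pickle
a=shot("top");b=shot("side")
pickle.dump((a,b),open("first.pkl","wb"))
crop(a,145,130,295,230,5,"topA"); crop(a,295,160,465,280,4,"topB")
crop(b,220,110,350,200,6,"sideA"); crop(b,260,180,410,330,4,"sideB")
E
```

```text
(no output)
```

View pics/topA.png

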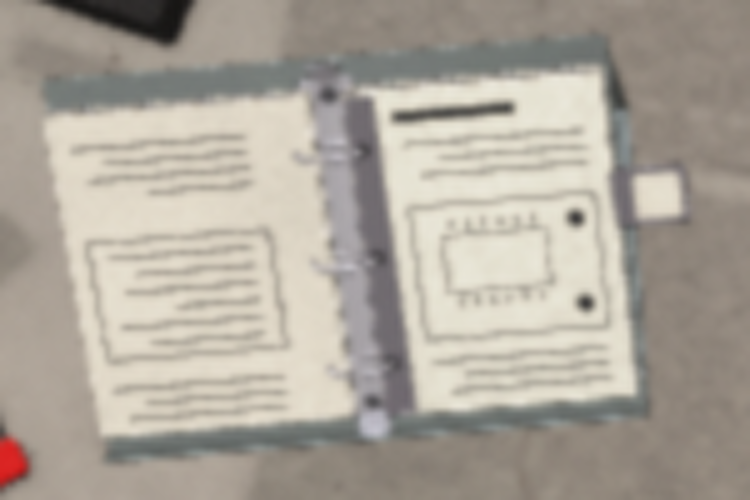

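View pics/topB.png

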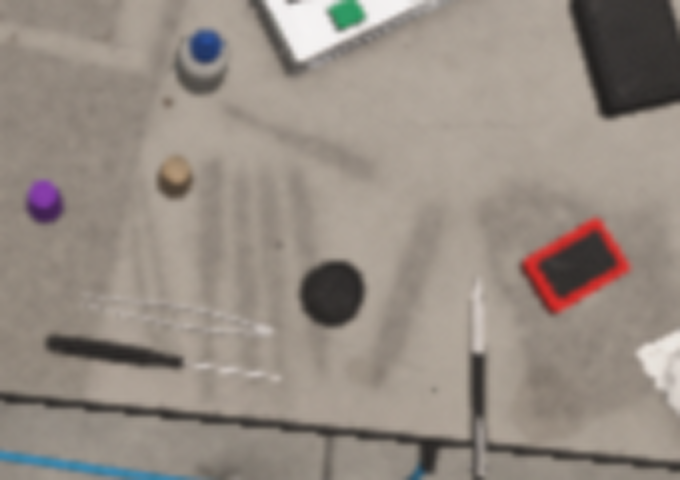

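View pics/sideA.png

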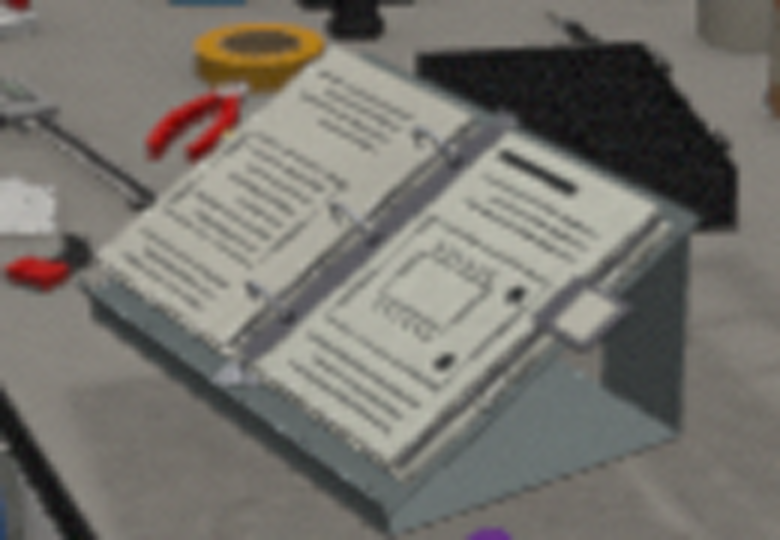

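View pics/sideB.png

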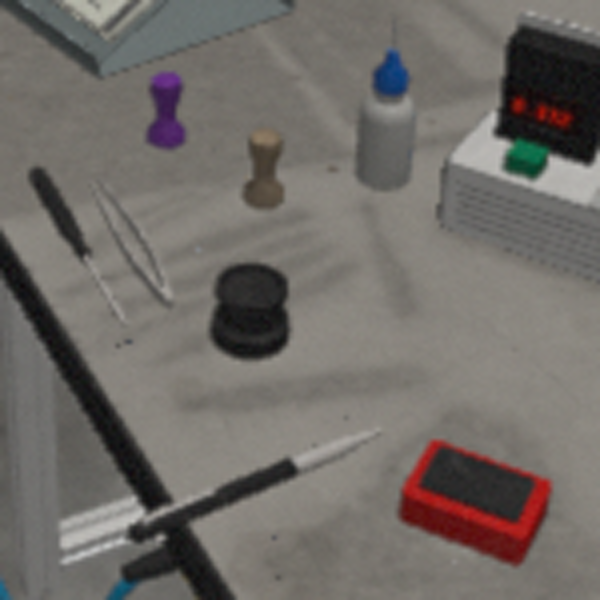

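```bash
python3 - <<'E'
from h import *
import pickle
a,b=pickle.load(open("first.pkl","rb"))
def T(p,s): return (145+p[0]/5,130+p[1]/5),(220+s[0]/6,110+s[1]/6)
P={}
for k,p,s in [("spine_bot",(373,425),(232,375)),("tab",(656,195),(586,315)),("leafBR",(636,397),(400,466)),("leafTR",(602,68),(662,215)),("plateTR",(606,38),(697,217))]:
    A,B=T(p,s); X,r=tri([ray(a,*A),ray(b,*B)]); P[k]=X; print(k,X.round(1),np.round(r,1))
v=P["leafTR"]-P["leafBR"]; print("leaf edge",np.linalg.norm(v),np.degrees(np.arctan2(v[1],v[0])),np.degrees(np.arcsin(v[2]/np.linalg.norm(v))))
for k,p,s,zt in [("stamp",(175,175),(266,145),45),("purple",(44,200),(166,85),45),("flux",(204,45),(391,55),70),("loupe",(332,290),(250,285),30),("pad",(576,263),(478,484),20)]:
    A=(295+p[0]/4,160+p[1]/4);B=(260+s[0]/4,180+s[1]/4)
    X,r=tri([ray(a,*A),ray(b,*B)]);print(k,X.round(1),np.round(r,1),"onz",onz(a,*A,zt).round(1),onz(b,*B,zt).round(1))
# pad by red mask
for d,n in((a,"top"),(b,"side")):
    im=d["img"].astype(int); m=((im[...,0]>130)&(im[...,1]<70)&(im[...,2]<80)).astype(np.uint8)
    c,_=cv2.findContours(m,cv2.RETR_EXTERNAL,cv2.CHAIN_APPROX_NONE)
    for q in c:
        if cv2.contourArea(q)>60: print(n,cv2.minAreaRect(q)); 
        if cv2.contourArea(q)>200 and n=="top":
            bx=cv2.boxPoints(cv2.minAreaRect(q)); print(np.array([onz(d,*z,18)[:2] for z in bx]).round(1))
E
```

```text
spine_bot [410.2 218.1  23.8] [2.1 2.1]
tab [526.6  82.1  90.3] [0.7 0.7]
leafBR [437.6  85.2  34.9] [3.5 3.5]
leafTR [580.1 113.1 115.6] [0.1 0.1]
plateTR [597.3 113.3 111.5] [0.6 0.6]
leaf edge 166.0802404936112 11.065968047372522 29.06202810140372
stamp [467. -80.  37.] [1.9 1.9] onz [463.7 -79.2  45. ] [462.8 -91.1  45. ]
purple [442.2   0.5  39.3] [1.7 1.7] onz [439.6   0.8  45. ] [439.9  -8.5  45. ]
flux [540.7 -89.2  82.8] [1.3 1.3] onz [542.8 -89.   70. ] [555.1 -70.4  70. ]
loupe [ 404.  -184.3   32.2] [0.8 0.8] onz [ 403.5 -184.3   30. ] [ 406.1 -182.    30. ]
pad [ 437.8 -337.7   19.9] [0.1 0.1] onz [ 437.7 -337.7   20. ] [ 437.8 -337.8   20. ]
top ((143.6000213623047, 222.70004272460938), (8.049844741821289, 11.180338859558105), 63.43495178222656)
top ((438.4117736816406, 225.8529052734375), (14.57737922668457, 21.78032112121582), 59.036251068115234)
[[ 435.9 -303.5]
 [ 469.5 -349.1]
 [ 439.3 -369.8]
 [ 406.  -324.3]]
top ((88.75, 160.75001525878906), (33.23401641845703, 15.55634880065918), 45.0)
side ((378.9383544921875, 301.6643981933594), (34.05897521972656, 16.034637451171875), 20.556045532226562)
```

The stamp could be mistaken for the purple twin at top px (306,210). The wooden one at (339,203) is the one described. Red things: the box with a black pad at (438,226) is the ink pad, while the clip at (144,223) and the pliers at (88,160) are not. There is one leaf tab, at (276,169). The triangulated sizes agree: leaf edge 166 mm, tab height 90 mm.

```bash
cat >> h.py <<'E'
def frame(yaw_deg):
    y=np.radians(yaw_deg);c,s=np.cos(y),np.sin(y);k=np.sqrt(3)/2
    u=np.array([k*c,k*s,.5]);er=np.array([s,-c,0]);n=np.array([-.5*c,-.5*s,k]);return u,er,n
def delta(pos,R,verbose=True):
    s=ctrl.read_state(); R0=R_of(s["tool_rot"]); d=R0.T@(np.array(pos)-s["eef_pos"])/10
    w=np.degrees(Rn.from_matrix(R0.T@R).as_rotvec())
    if verbose: print("shift cm",d.round(2),"rot deg",w.round(1),"| rows>=",np.linalg.norm(d)/5,np.linalg.norm(w)/8.59)
    return d,w
def toolR(y,z):
    y=np.array(y)/np.linalg.norm(y);z=np.array(z)-np.dot(z,y)*y;z/=np.linalg.norm(z);return np.column_stack([np.cross(y,z),y,z])
E
python3 - <<'E'
from h import *
u,er,n=frame(10); tab=np.array([526.6,82.1,90.3])
R=toolR(-n,u); T=tab+110*n
print(T.round(0)); delta(T,R)
E
```

```text
[472.  73. 186.]
shift cm [ 43.     4.57 -44.09] rot deg [ 27.   61.3 -16.4] | rows>= 12.350112800421716 8.029641508823635
```

```bash
python3 -m inch '[0.6,43,4.6,-44.1,27,61.3,-16.4, 0.6,43,4.6,-44.1,27,61.3,-16.4, 0.6,43,4.6,-44.1,27,61.3,-16.4, 0.6,43,4.6,-44.1,27,61.3,-16.4, 0.6,43,4.6,-44.1,27,61.3,-16.4, 0.6,43,4.6,-44.1,27,61.3,-16.4, 0.6,43,4.6,-44.1,27,61.3,-16.4, 0.6,43,4.6,-44.1,27,61.3,-16.4, 0.6,43,4.6,-44.1,27,61.3,-16.4, 0.6,43,4.6,-44.1,27,61.3,-16.4, 0.6,43,4.6,-44.1,27,61.3,-16.4, 0.6,43,4.6,-44.1,27,61.3,-16.4]'
python3 - <<'E'
from h import *
u,er,n=frame(10); tab=np.array([526.6,82.1,90.3])
delta(tab+110*n,toolR(-n,u)); print(ctrl.read_state()["qd"].round(2))
E
```

```text
clock: 1.45
eef_pos: [376.4, 271.6, 201.7]
tool_rot: [-1.083, -0.051, -1.335]
force: [0.2, -0.9, -0.4]
width: 51.0
shift cm [21.49  4.59  2.87] rot deg [2.  4.5 0.8] | rows>= 4.432362469560238 0.5785989300335497
[ 1.79 -0.08 -1.66  0.32  1.97  0.53 -2.18]
```

```bash
python3 -m inch '[0.6,17,3.5,2.5,0,0,0, 0.6,17,3.5,2.5,0,0,0, 0.6,17,3.5,2.5,0,0,0, 0.6,17,3.5,2.5,0,0,0, 0.6,17,3.5,2.5,0,0,0, 0.6,17,3.5,2.5,0,0,0, 0.6,17,3.5,2.5,0,0,0, 0.6,17,3.5,2.5,0,0,0]'
python3 - <<'E'
from h import *
u,er,n=frame(10); tab=np.array([526.6,82.1,90.3])
delta(tab+110*n,toolR(-n,u)); print(ctrl.read_state()["qd"].round(2))
shot("wrist","w1")
E
```

```text
clock: 2.25
eef_pos: [456.3, 110.4, 192.2]
tool_rot: [-1.086, -0.053, -1.342]
force: [0.3, 0.5, -1.0]
width: 51.2
shift cm [4.01 1.11 0.22] rot deg [2.1 4.2 1.2] | rows>= 0.8333276333863868 0.5619102319455421
[ 1.11  0.36 -1.42 -0.   -0.33  0.64  0.45]
```

View pics/w1.png

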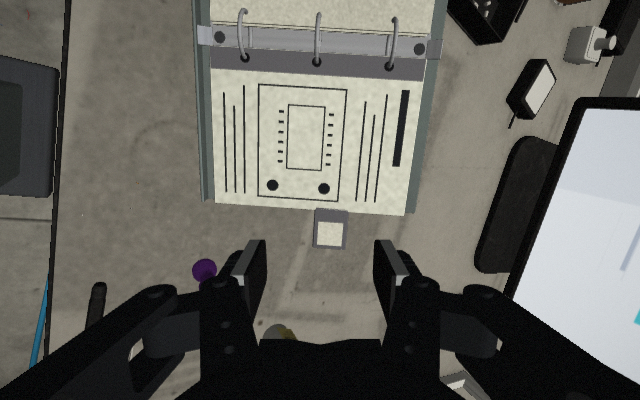

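```bash
python3 -m inch '[0.6,0,0,0,0,0,0,0.6,0,0,0,0,0,0,0.6,0,0,0,0,0,0]'
python3 - <<'E'
from h import *
u,er,n=frame(10); tab=np.array([526.6,82.1,90.3])
delta(tab+110*n,toolR(-n,u)); print(ctrl.read_state()["qd"].round(2))
d=shot("wrist","w2")
import pickle; pickle.dump(d,open("w2.pkl","wb"))
crop(d,180,0,460,260,2.8,"w2c")
E
```

```text
clock: 2.6
eef_pos: [455.2, 114.6, 192.1]
tool_rot: [-1.087, -0.052, -1.335]
force: [0.0, -0.4, 0.2]
width: 51.5
shift cm [4.45 1.11 0.2 ] rot deg [2.2 4.5 0.9] | rows>= 0.9185770577978352 0.593586213152257
[-0.01 -0.   -0.01  0.   -0.    0.01  0.  ]
```

View pics/w2c.png

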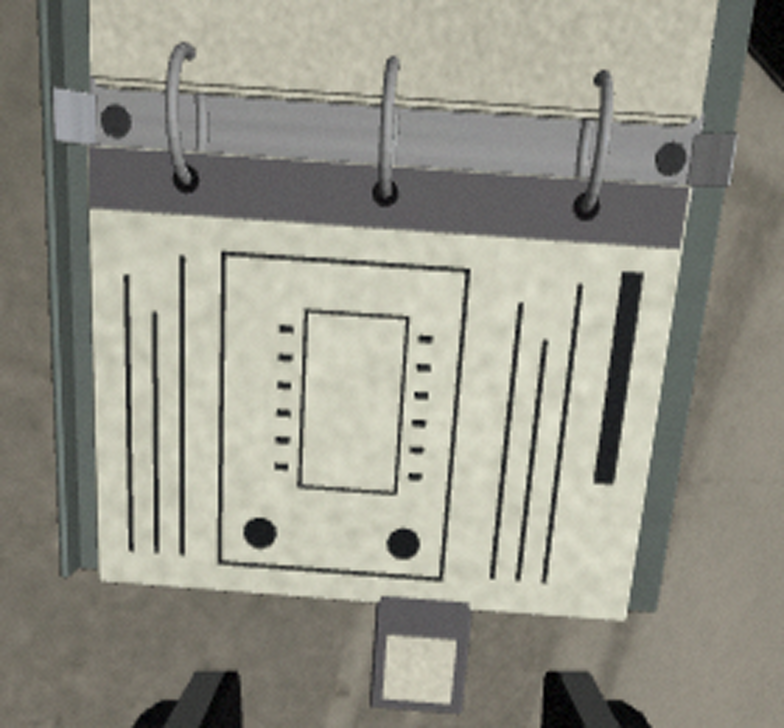

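```bash
python3 - <<'E'
from h import *
import pickle
d=pickle.load(open("w2.pkl","rb"))
px={k:(180+x/2.8,y/2.8) for k,(x,y) in dict(BR=(99,580),TR=(627,619),BL=(90,149),TL=(690,186),tabo1=(371,707),tabo2=(463,713),tab=(418,668),tabi1=(379,598),tabi2=(470,605)).items()}
for yaw in(8,10,12):
    u,er,n=frame(yaw); p=np.array([526.6,82.1,90.3])+1*n
    Q={k:onplane(d,*v,p,n) for k,v in px.items()}
    e=Q["TR"]-Q["BR"]; f=Q["TL"]-Q["BL"]
    print(yaw,"edge",np.linalg.norm(e),np.degrees(np.arctan2(e[1],e[0])),np.linalg.norm(f),np.degrees(np.arctan2(f[1],f[0])),"width",np.linalg.norm(Q["TR"]-Q["TL"]),np.linalg.norm(Q["BR"]-Q["BL"]),"tabw",np.linalg.norm(Q["tabo1"]-Q["tabo2"]),np.linalg.norm(Q["tabo1"]-Q["tabi1"]), "tilt", np.degrees(np.arcsin(e[2]/np.linalg.norm(e))))
    print({k:v.round(1) for k,v in Q.items()})
    m=(Q["TR"]+Q["BR"])/2; print("axis via edge",(m-135*er-1.5*n).round(1), "via tab outer",((Q["tabo1"]+Q["tabo2"])/2-171*er-20*u-1.5*n).round(1))
E
```

```text
8 edge 163.43005419140354 10.995044492198948 163.74141690024356 11.214692901010222 width 123.81178701652355 123.26743120671757 tabw 29.34824264569341 36.517806608721756 tilt 29.96609966814313
{'BR': array([438.3,  90.3,  41.6]), 'TR': array([577.3, 117.3, 123.3]), 'BL': array([416.4, 211.6,  38.8]), 'TL': array([555.5, 239.2, 120.6]), 'tabo1': array([518.4,  69.6,  85.8]), 'tabo2': array([543.3,  74.8, 100.4]), 'tab': array([527.7,  86.1,  92.4]), 'tabi1': array([512.2, 105.6,  85.1]), 'tabi2': array([536.1, 110.1,  99.1])}
axis via edge [489.7 237.6  81.1] via tab outer [490.7 239.2  81.8]
10 edge 163.16557551962566 11.007144872247967 162.12856959659715 11.209814510464374 width 123.27204284145198 122.77753718401884 tabw 29.368496685506106 36.753556804535364 tilt 29.996167011729092
{'BR': array([438.2,  90.5,  42. ]), 'TR': array([576.9, 117.4, 123.6]), 'BL': array([416. , 211.2,  41.5]), 'TL': array([553.7, 238.5, 122.5]), 'tabo1': array([518.5,  69.5,  85.6]), 'tabo2': array([543.4,  74.7, 100.3]), 'tab': array([527.7,  86.2,  92.5]), 'tabi1': array([511.9, 105.7,  85.5]), 'tabi2': array([535.8, 110.2,  99.5])}
axis via edge [484.9 237.   81.5] via tab outer [485.  237.7  81.6]
12 edge 162.88785174983173 11.00718848076305 160.5129609443317 11.209353246065362 width 122.78843972351876 122.3049887724625 tabw 29.38960160982549 37.00297561109352 tilt 29.996275336393804
{'BR': array([438.1,  90.6,  42.5]), 'TR': array([576.6, 117.5, 123.9]), 'BL': array([415.5, 210.8,  44.2]), 'TL': array([551.9, 237.8, 124.4]), 'tabo1': array([518.6,  69.5,  85.4]), 'tabo2': array([543.6,  74.7, 100.1]), 'tab': array([527.6,  86.2,  92.5]), 'tabi1': array([511.7, 105.8,  85.9]), 'tabi2': array([535.5, 110.3,  99.9])}
axis via edge [480.  236.3  81.9] via tab outer [479.3 235.9  81.5]
```

```bash
cat >> h.py <<'E'
A=np.array([482,236.5,80.5]); YAW=11.0
U,ER,N=frame(YAW)
def leafpt(th,r,s,h=0):
    # th leaf angle, r radial, s up slope, h offset along first-face normal
    rad=np.cos(th)*ER+np.sin(th)*N; nn=-np.sin(th)*ER+np.cos(th)*N
    return A+r*rad+s*U+h*nn
E
python3 - <<'E'
from h import *
R=toolR(-N,U); G=leafpt(0,158,20); print(G)
delta(G-19*N+70*N,R); delta(G-19*N,R)
E
```

```text
[529.15010283  84.70781376  90.5       ]
shift cm [4.23 7.13 0.71] rot deg [2.2 3.7 1.4] | rows>= 1.6639867098754422 0.5234443583025108
shift cm [ 4.07 14.12  0.98] rot deg [2.2 3.7 1.4] | rows>= 2.9457221504225473 0.5234443583025108
```

```bash
python3 -m inch '[0.6,4.2,7.1,0.7,2.2,3.7,1.4, 0.6,4.2,7.1,0.7,2.2,3.7,1.4, 0.6,4.2,7.1,0.7,2.2,3.7,1.4, 0.6,4.2,7.1,0.7,2.2,3.7,1.4, 0.6,4.1,10,0.8,2.2,3.7,1.4, 0.6,4.1,10,0.8,2.2,3.7,1.4, 0.6,4.1,10,0.8,2.2,3.7,1.4, 0.6,4.1,10,0.8,2.2,3.7,1.4]'
python3 - <<'E'
from h import *
R=toolR(-N,U); G=leafpt(0,158,20)
delta(G-19*N,R)
d=shot("wrist","w3"); print(proj(d,G),proj(d,leafpt(0,135,83)),proj(d,leafpt(0,135,-83)),proj(d,leafpt(0,171,35)),proj(d,leafpt(0,171,5)))
E
```

```text
clock: 3.45
eef_pos: [517.8, 82.6, 111.3]
tool_rot: [-1.045, -0.001, -1.379]
force: [-0.3, -0.5, 0.9]
width: 51.3
shift cm [ 0.    4.28 -0.05] rot deg [-0.1  0.   0.1] | rows>= 0.8566706459516252 0.015732606339783906
[318.29459391 237.80285891] [435.79847396 197.78940173] [125.65117689 197.55547027] [344.8015258  259.27726319] [291.74723741 259.27003462]
```

View pics/w3.png

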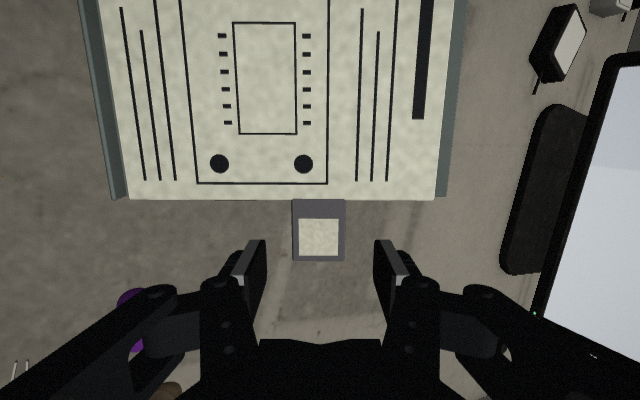

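The predicted tab outline (292–345, 259) matches the picture (292–344, 261), and the leaf corners agree within about 3 px. Going in to grip.

```bash
python3 -m inch '[0.6,0,2,0,0,0,0, 0.6,0,4.3,0,0,0,0, 0.6,0,4.3,0,0,0,0, 0.6,0,4.3,0,0,0,0, 0,0,4.3,0,0,0,0, 0,0,4.3,0,0,0,0, 0,0,4.3,0,0,0,0, 0,0,4.3,0,0,0,0, 0,0,4.3,0,0,0,0, 0,0,4.3,0,0,0,0]'
python3 - <<'E'
from h import *
R=toolR(-N,U); G=leafpt(0,158,20)
delta(G-19*N,R); print(ctrl.read_state()["width"])
d=shot("wrist","w4")
E
```

```text
clock: 4.5
eef_pos: [538.7, 86.0, 73.4]
tool_rot: [-1.046, 0.0, -1.381]
force: [-3.3, -1.2, 7.5]
width: 27.7
shift cm [-0.06 -0.06  0.03] rot deg [-0.1 -0.1  0. ] | rows>= 0.01829518841073149 0.01495874385355984
27.738995167007715
```

View pics/w4.png

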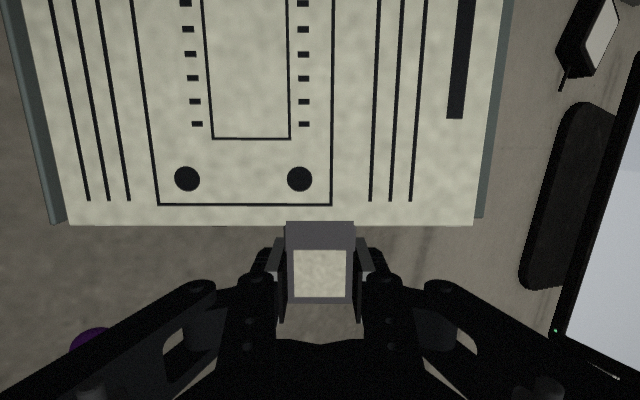

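```bash
python3 -m inch '[0,0,-0.6,0,0,0,0, 0,-0.1,-1.4,0,0,0,0, 0,-0.2,-2.7,0,0,0,0, 0,-0.5,-4.1,0,0,0,0, 0,-0.9,-5.4,0,0,0,0, 0,-1.5,-6.7,0,0,0,0, 0,-2.1,-7.9,0,0,0,0, 0,-2.9,-9.1,0,0,0,0, 0,-3.7,-10.2,0,0,0,0, 0,-4.6,-11.2,0,0,0,0, 0,-5.6,-12.1,0,0,0,0, 0,-5.6,-12.1,0,0,0,0]'
python3 - <<'E'
from h import *
s=ctrl.read_state();R=R_of(s["tool_rot"]);g=s["eef_pos"]-19*R[:,1]
v=g-A; print("r",np.hypot(v@ER,v@N),"th",np.degrees(np.arctan2(v@N,v@ER)),"s",v@U,s["force"],s["width"])
shot("wrist","w5");d=shot("side"); crop(d,180,60,400,220,3.5,"s5")
E
```

```text
clock: 5.75
eef_pos: [468.8, 131.8, 177.8]
tool_rot: [-1.054, 0.004, -1.38]
force: [-2.7, 3.4, -12.9]
width: 27.6
r 156.17148882882057 th 50.04384846471603 s 20.282436789433724 [ -2.66915071   3.40192397 -12.93467907] 27.630674857969233
```

View pics/w5.png

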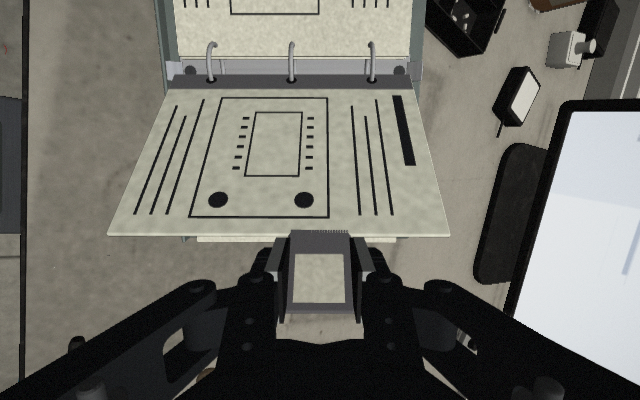

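View pics/s5.png

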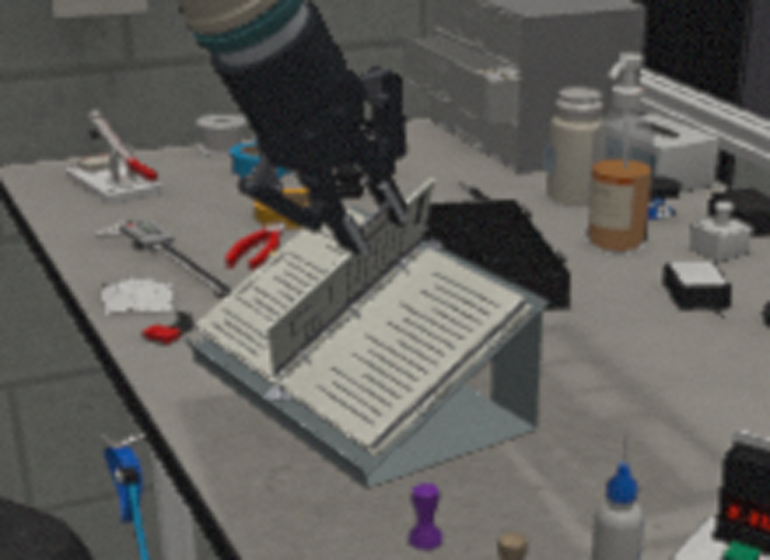

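```bash
python3 -m inch '[0,-1.1,-0.9,0,0,0,0, 0,-2.3,-1.7,0,0,0,0, 0,-3.5,-2.3,0,0,0,0, 0,-4.8,-2.9,0,0,0,0, 0,-6.1,-3.3,0,0,0,0, 0,-7.4,-3.6,0,0,0,0, 0,-8.8,-3.8,0,0,0,0, 0,-10.2,-3.8,0,0,0,0, 0,-11.5,-3.8,0,0,0,0, 0,-12.9,-3.6,0,0,0,0, 0,-14.2,-3.3,0,0,0,0, 0,-14.2,-3.3,0,0,0,0]'
python3 - <<'E'
from h import *
s=ctrl.read_state();R=R_of(s["tool_rot"]);g=s["eef_pos"]-19*R[:,1]
v=g-A; print("r",np.hypot(v@ER,v@N),"th",np.degrees(np.arctan2(v@N,v@ER)),"s",v@U,s["force"],s["width"])
shot("wrist","w6");d=shot("side"); crop(d,180,40,400,220,3,"s6")
E
```

```text
clock: 7.05
eef_pos: [427.7, 268.3, 207.3]
tool_rot: [-1.049, 0.002, -1.379]
force: [-0.2, 0.6, 0.1]
width: 0.3
r 157.96755556304944 th 105.23342906498829 s 22.54809080302912 [-0.18739369  0.55465826  0.14468733] 0.31065916178912123
```

View pics/w6.png

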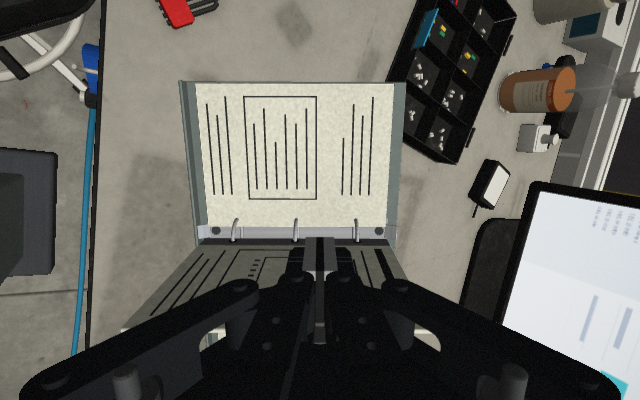

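View pics/s6.png

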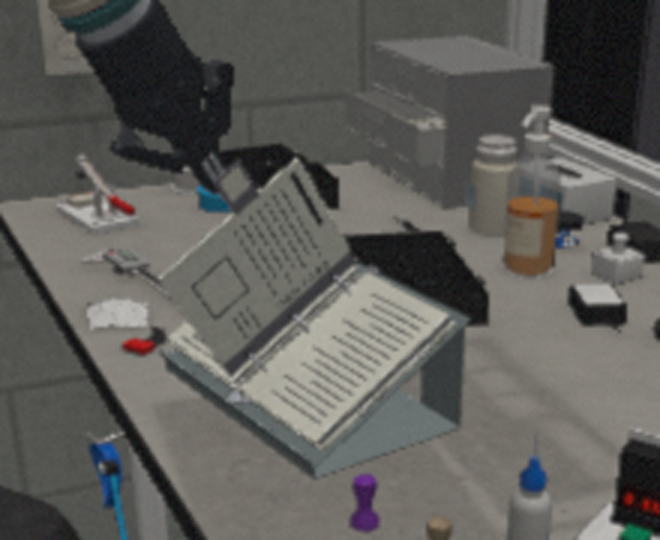

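```bash
python3 - <<'E'
from h import *
s0=ctrl.read_state();print(s0["clock"])
d=shot("side")
crop(d,180,40,400,220,3,"s7")
for th in range(50,140,10):
    t=np.radians(th); print(th,proj(d,leafpt(t,135,83)).round(1),proj(d,leafpt(t,135,-83)).round(1),proj(d,leafpt(t,155,20)).round(1))
g=ctrl.read_state(); print(proj(d,g["eef_pos"]))
w=shot("wrist"); crop(w,200,200,420,360,3.5,"w7")
E
```

```text
7.15
50 [302.6 108.6] [255.1 151.7] [285.2 121.5]
60 [296.  102.6] [248.4 145.4] [277.5 114.4]
70 [289.7  97.6] [242.2 139.9] [270.1 108.3]
80 [283.7  93.7] [236.6 135.4] [263.3 103.6]
90 [278.5  91.1] [231.8 132.1] [257.4 100.3]
100 [274.   89.8] [228. 130.] [252.6  98.6]
110 [270.6  89.7] [225.3 129.1] [249.   98.3]
120 [268.2  90.9] [223.7 129.5] [246.7  99.5]
130 [266.8  93.1] [223.3 131.1] [245.6 101.9]
[254.6061833  102.72292361]
```

View pics/s7.png

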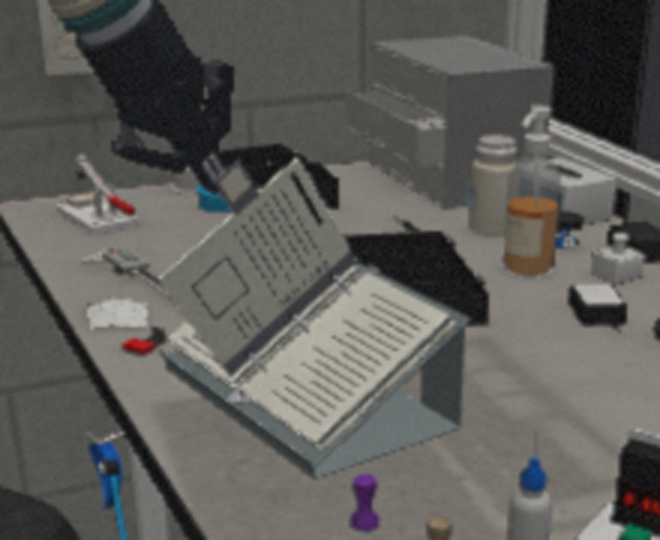

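View pics/w7.png

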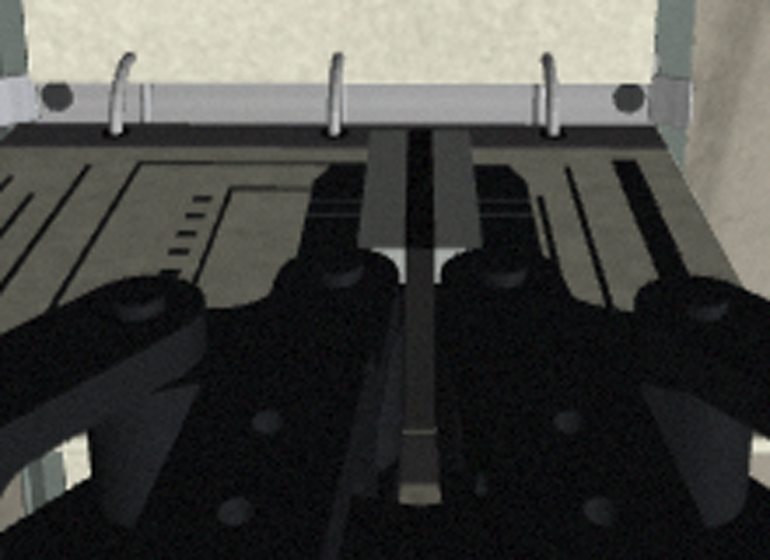

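```bash
python3 - <<'E'
from h import *
s0=ctrl.read_state();print(s0["clock"],s0["force"])
d=shot("side")
crop(d,215,75,305,145,8,"s8")
for th in (80,85,90,95): print(th,proj(d,leafpt(np.radians(th),135,83)).round(1),proj(d,leafpt(np.radians(th),135,-83)).round(1),proj(d,leafpt(np.radians(th),171,35)).round(1))
t=shot("top"); crop(t,170,90,310,220,5,"t8")
for th in (80,85,90,95): print(th,proj(t,leafpt(np.radians(th),135,83)).round(1),proj(t,leafpt(np.radians(th),135,-83)).round(1))
E
```

```text
7.25 [-0.03492901 -0.03458765  0.10282891]
80 [283.7  93.7] [236.6 135.4] [265.2  95.2]
85 [281.   92.3] [234.1 133.6] [261.8  93.2]
90 [278.5  91.1] [231.8 132.1] [258.7  91.7]
95 [276.1  90.3] [229.8 130.9] [255.8  90.6]
80 [208.  161.4] [218.8 232.1]
85 [202.4 162. ] [213.5 232.8]
90 [197.  162.6] [208.3 233.4]
95 [191.6 163. ] [203.1 233.8]
```

View pics/s8.png

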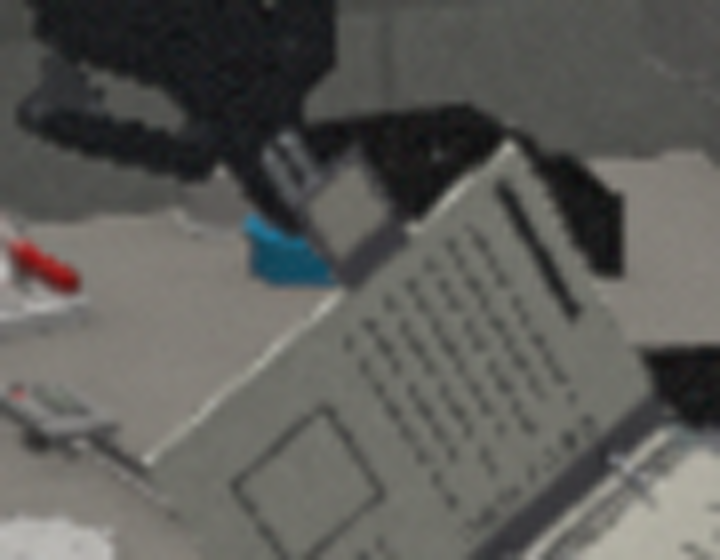

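View pics/t8.png

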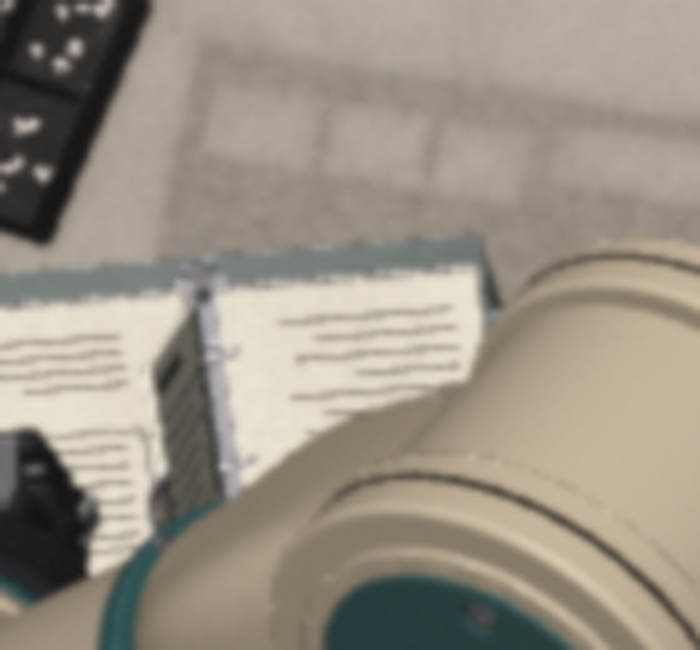

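```bash
python3 - <<'E'
from h import *
d=shot("side");t=shot("top")
X,r=tri([ray(d,215+510/8,75+143/8),ray(t,170+155/5,90+370/5)]);v=X-A
print(X.round(1),np.round(r,1),"r",np.hypot(v@ER,v@N),"th",np.degrees(np.arctan2(v@N,v@ER)),"s",v@U, v@ER, v@N)
# inner top corner r=8
X,r=tri([ray(d,215+655/8,75+385/8),ray(t,170+197/5,90+308/5)]);v=X-A
print(X.round(1),np.round(r,1),"r",np.hypot(v@ER,v@N),"s",v@U, v@ER, v@N)
s=ctrl.read_state();R=R_of(s["tool_rot"]);g=s["eef_pos"];v=g-A;print(v@ER,v@N,v@U)
w=shot("wrist")
for p in [(0,8,83),(0,8,-83)]:
    for th in(80,90):print(th,proj(w,leafpt(np.radians(th),8,p[2])).round(1),proj(w,leafpt(np.radians(th),135,p[2])).round(1))
E
```

```text
[484.1 228.9 236.7] [0.5 0.5] r 135.14391279088395 th 86.66815118432669 s 78.64104049190085 7.854424067862961 134.9154742310615
[539.1 238.2 143.5] [0.2 0.2] r 27.917944160315404 s 80.36217178783531 9.224666730104607 26.3498980995561
-38.97328156123653 132.80659097409998 22.52951559790747
80 [387.1 237.1] [432.8 363.8]
90 [387.2 235.7] [438.4 328.6]
80 [201.9 237.4] [121.8 364. ]
90 [201.7 236. ] [111.7 328.8]
```

The tab slipped out of the pads near 85°: the opening reads 0.3 mm. The leaf is standing still at about 87°, with corners at side px (279,93) and (234,131) unchanged over four pictures. I'll retreat upwards, go back over the tab and grip it farther out.

```bash
python3 -m inch '[0,0,-2,0,0,0,0, 0,0,-4,0,0,0,0, 0,0,-6,0,0,0,0, 0.5,0,-7,0,0,0,0, 0.5,0,-7,0,0,0,0, 0.5,0,-7,0,0,0,0]'
python3 - <<'E'
from h import *
th=np.radians(86.7); R=toolR(-N,U)
G=leafpt(th,163,20); delta(G-19*N+50*N,R)
d=shot("side"); crop(d,180,40,400,220,3,"s9"); w=shot("wrist","w9")
for s in(83,-83): print(proj(w,leafpt(th,135,s)))
print(proj(w,leafpt(th,171,35)),proj(w,leafpt(th,171,5)))
E
```

```text
clock: 8.1
eef_pos: [394.5, 259.5, 267.4]
tool_rot: [-1.049, 0.0, -1.383]
force: [1.0, -0.4, -0.5]
width: 42.2
shift cm [ 4.87  0.9  -0.27] rot deg [ 0.1 -0.2  0.1] | rows>= 0.9916904144617499 0.027545226854943296
[402.7958579  275.42918193]
[174.54568136 275.56442371]
[339.60020378 307.04480444] [291.14901986 307.06149498]
```

View pics/s9.png

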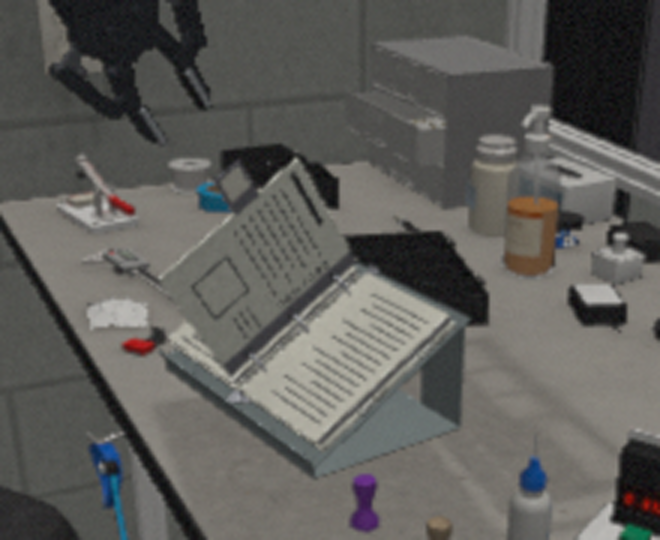

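View pics/w9.png

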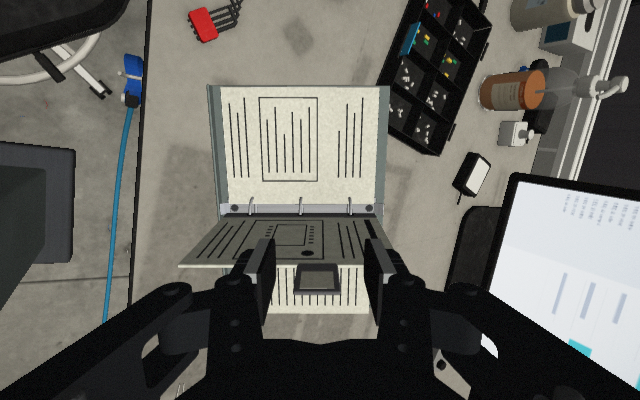

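```bash
python3 - <<'E'
from h import *
w=shot("wrist");crop(w,165,190,415,330,3.2,"w10")
E
```

```text
(no output)
```

View pics/w10.png

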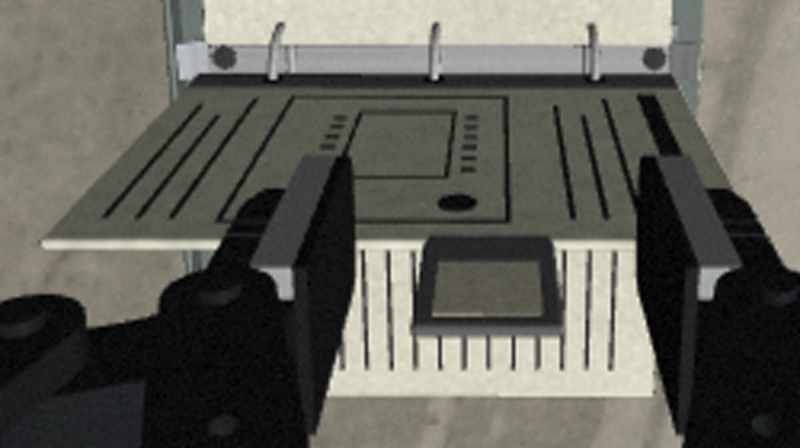

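```bash
python3 - <<'E'
from h import *
from scipy.optimize import least_squares
import pickle
w=shot("wrist");d=shot("side");t=shot("top")
w2=pickle.load(open("w2.pkl","rb"))
c=lambda x,y:(180+x/2.8,y/2.8)
obs=[(w,135,-83,178.1,265.6,1),(w,171,5,294.1,293.1,1),(w,171,35,340.9,293.1,1),(w,8,-83,225.3,214.4,1),(w,8,83,375.9,214.4,1),
 (d,135,83,278.8,93.0,1),(d,135,-83,234.0,132.3,1),(t,135,83,201,164,1),
 (w2,135,-83,*c(99,580),0),(w2,135,83,*c(627,619),0),(w2,8,-83,*c(90,149),0),(w2,8,83,*c(690,186),0),(w2,171,5,*c(371,707),0),(w2,171,35,*c(463,713),0)]
def pt(p,th,r,s):
    A2=A+p[0]*ER+p[1]*N+p[2]*U
    return A2+r*(np.cos(th)*ER+np.sin(th)*N)+s*U
def f(p,sel=None): return np.concatenate([(proj(o[0],pt(p,p[3] if o[5] else 0,o[1],o[2]))-o[3:5])*(1 if o[0] is w or o[0] is w2 else 1) for o in obs])
for name,idx in (("all",range(14)),("wrist-now",range(5)),("w2",range(8,14)),("wrists",[0,1,2,3,4,8,9,10,11,12,13])):
    o2=[obs[i] for i in idx]
    g=lambda p:np.concatenate([proj(o[0],pt(p,p[3] if o[5] else 0,o[1],o[2]))-o[3:5] for o in o2])
    r=least_squares(g,[0,0,0,1.5]);print(name,r.x[:3].round(1),np.degrees(r.x[3]).round(1),"res",r.fun.reshape(-1,2).round(1).tolist())
E
```

```text
all [ 2.9 -4.6  0.8] 90.2 res [[-0.3, 0.9], [-0.9, -0.1], [0.3, -0.0], [1.7, 0.0], [-1.1, -0.1], [1.2, -0.5], [-0.6, 1.1], [-2.6, -2.4], [0.9, 0.7], [-0.7, 0.6], [-0.5, -0.8], [0.0, -0.1], [-0.0, -0.4], [-0.2, -0.0]]
wrist-now [ 2.5 -3.7  1. ] 90.3 res [[-0.6, 0.7], [-0.7, -0.2], [0.7, -0.2], [1.6, -0.1], [-0.8, -0.2]]
w2 [ 3.  -4.7  0.8] 85.9 res [[1.1, 0.7], [-0.7, 0.6], [-0.3, -0.8], [0.1, -0.0], [0.1, -0.4], [-0.1, -0.0]]
wrists [ 2.9 -4.5  0.9] 90.2 res [[-0.2, 0.8], [-0.7, -0.3], [0.5, -0.2], [1.8, -0.0], [-1.0, -0.1], [1.0, 0.7], [-0.6, 0.6], [-0.4, -0.9], [0.2, -0.1], [0.1, -0.3], [-0.1, 0.0]]
```

```bash
cat >> h.py <<'E'
A=A+2.8*ER-4.3*N+0.8*U
E
python3 - <<'E'
from h import *
print(A)
R=toolR(-N,U); G=leafpt(np.radians(90.2),163,20)
delta(G-19*N+35*N,R);delta(G-19*N,R)
E
```

```text
[485.32485489 234.29387958  77.17609076]
shift cm [ 4.2   2.76 -0.12] rot deg [ 0.2 -0.2  0. ] | rows>= 1.004631395471478 0.03305546159483107
shift cm [ 4.19  6.26 -0.1 ] rot deg [ 0.2 -0.2  0. ] | rows>= 1.5068790664060108 0.03305546159483107
```

```bash
python3 -m inch '[0.6,2,0,0,0,0,0, 0.6,4.2,0,-0.1,0,0,0, 0.6,4.2,0,-0.1,0,0,0, 0.6,4.2,1,-0.1,0,0,0, 0.6,4.2,2.5,-0.1,0,0,0, 0.6,4.2,3.2,-0.1,0,0,0, 0.6,4.2,3.2,-0.1,0,0,0, 0.6,4.2,3.2,-0.1,0,0,0]'
python3 - <<'E'
from h import *
R=toolR(-N,U); G=leafpt(np.radians(90.2),163,20)
delta(G-19*N,R)
w=shot("wrist");crop(w,165,190,475,390,2.5,"w11");d=shot("side"); crop(d,180,40,400,220,3,"s11")
print(proj(w,leafpt(np.pi/2,171,35)),proj(w,leafpt(np.pi/2,171,5)))
E
```

```text
clock: 9.2
eef_pos: [416.5, 222.3, 239.0]
tool_rot: [-1.05, 0.002, -1.381]
force: [0.3, -0.2, 0.5]
width: 51.2
shift cm [ 0.08  3.11 -0.04] rot deg [ 0.2 -0.1 -0. ] | rows>= 0.6220746991715395 0.02666887626453441
[348.48538715 255.3199506 ] [287.96091578 255.31267807]
```

View pics/w11.png

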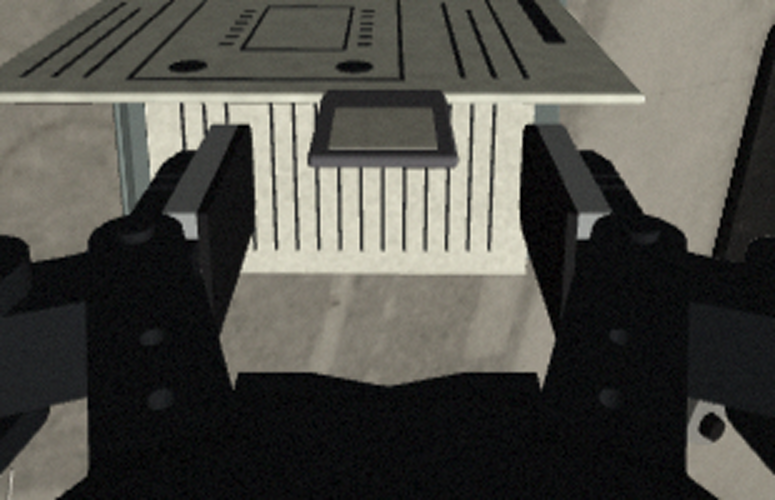

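View pics/s11.png

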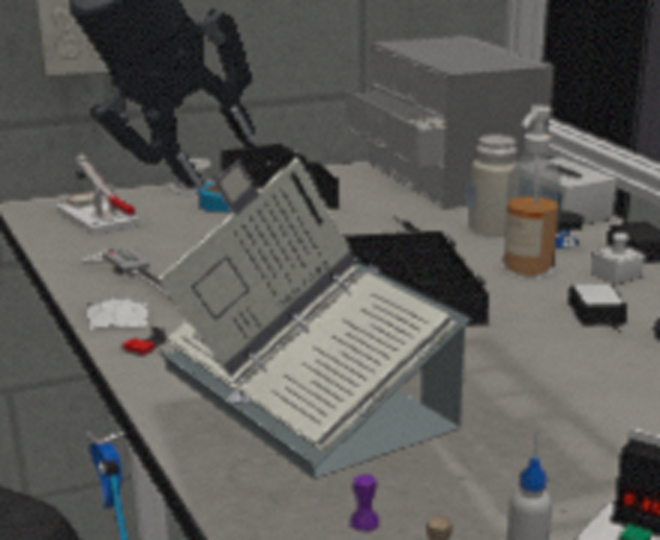

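```bash
python3 -m inch '[0.6,0.1,1.5,0,0,0,0, 0.6,0.1,3.1,0,0,0,0, 0.6,0.1,3.1,0,0,0,0, 0.6,0.1,3.1,0,0,0,0, 0,0.1,3.1,0,0,0,0, 0,0.1,3.1,0,0,0,0, 0,0.1,3.1,0,0,0,0, 0,0.1,3.1,0,0,0,0, 0,0.1,3.1,0,0,0,0, 0,0.1,3.1,0,0,0,0]'
python3 - <<'E'
from h import *
R=toolR(-N,U); G=leafpt(np.radians(90.2),163,20)
delta(G-19*N,R)
w=shot("wrist");crop(w,165,190,475,390,2.5,"w12");d=shot("side"); crop(d,180,40,400,220,3,"s12")
E
```

```text
clock: 10.3
eef_pos: [430.8, 223.8, 212.8]
tool_rot: [-1.05, 0.001, -1.38]
force: [-6.4, -1.4, 5.3]
width: 28.1
shift cm [-0.05  0.12  0.03] rot deg [ 0.2 -0.1 -0. ] | rows>= 0.026809307328728476 0.020538910199788714
```

View pics/w12.png

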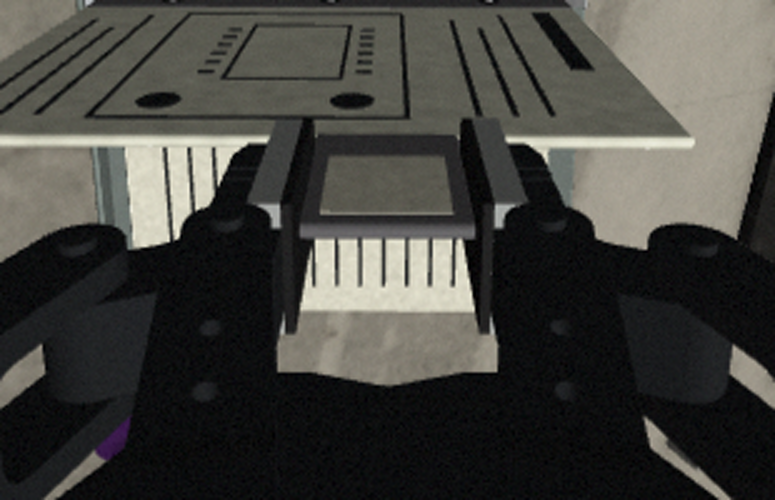

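View pics/s12.png

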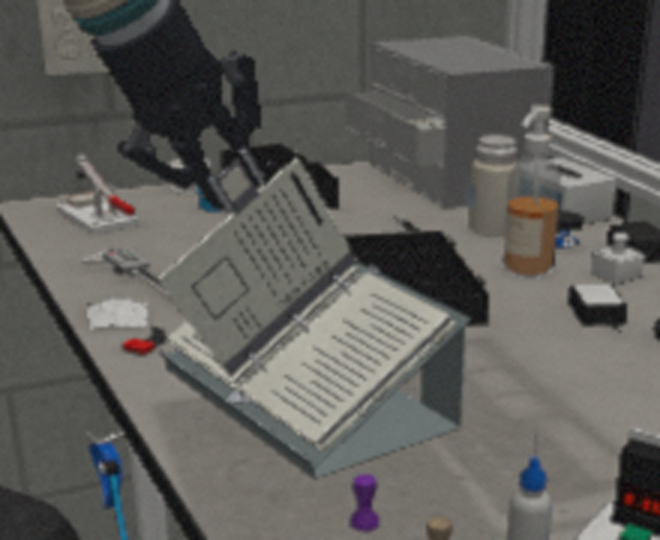

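```bash
python3 -m inch '[0,-0.7,-0.1,0,0,0,0, 0,-1.4,-0.1,0,0,0,0, 0,-2.8,0.2,0,0,0,0, 0,-4.2,0.5,0,0,0,0, 0,-5.6,0.9,0,0,0,0, 0,-6.9,1.4,0,0,0,0, 0,-8.2,2.1,0,0,0,0, 0,-8.2,2.1,0,0,0,0]'
python3 - <<'E'
from h import *
s=ctrl.read_state();R=R_of(s["tool_rot"]);g=s["eef_pos"]-19*R[:,1]
v=g-A; print("r",np.hypot(v@ER,v@N),"th",np.degrees(np.arctan2(v@N,v@ER)),"s",v@U,s["force"],s["width"])
w=shot("wrist");crop(w,165,190,475,390,2.5,"w13");d=shot("side"); crop(d,180,40,400,220,3,"s13")
E
```

```text
clock: 11.2
eef_pos: [426.0, 307.8, 193.6]
tool_rot: [-1.051, 0.002, -1.38]
force: [-3.7, -2.0, 0.8]
width: 27.7
r 164.6330898870939 th 120.44111427596596 s 20.031662501610548 [-3.74990612 -1.97752869  0.79190625] 27.73779330496028
```

View pics/w13.png

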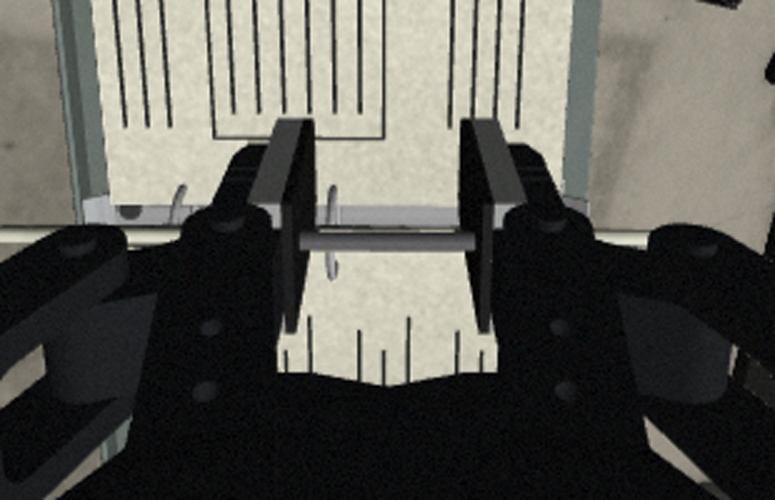

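View pics/s13.png

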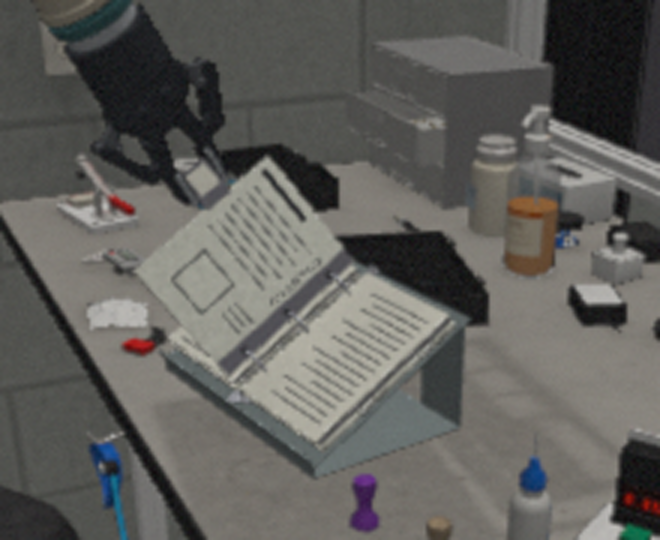

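```bash
python3 -m inch '[0,-0.6,0.4,0,0,0,0, 0,-1.2,0.8,0,0,0,0, 0,-2.3,1.6,0,0,0,0, 0,-3.4,2.6,0,0,0,0, 0,-4.4,3.7,0,0,0,0, 0,-5.2,4.8,0,0,0,0, 0,-6,6,0,0,0,0, 0,-6.7,7.3,0,0,0,0, 0,-7.2,8.6,0,0,0,0, 0,-7.2,8.6,0,0,0,0]'
python3 - <<'E'
from h import *
s=ctrl.read_state();R=R_of(s["tool_rot"]);g=s["eef_pos"]-19*R[:,1]
v=g-A; print("r",np.hypot(v@ER,v@N),"th",np.degrees(np.arctan2(v@N,v@ER)),"s",v@U,s["force"],s["width"])
w=shot("wrist");crop(w,165,190,475,390,2.5,"w14");d=shot("side"); crop(d,180,40,400,220,3,"s14")
E
```

```text
clock: 12.3
eef_pos: [455.0, 386.6, 119.1]
tool_rot: [-1.051, 0.004, -1.38]
force: [-4.0, 3.5, 0.9]
width: 27.8
r 164.94956089670208 th 160.29084341991972 s 20.399828998006086 [-3.99420434  3.50685667  0.85603993] 27.784808882938684
```

View pics/w14.png

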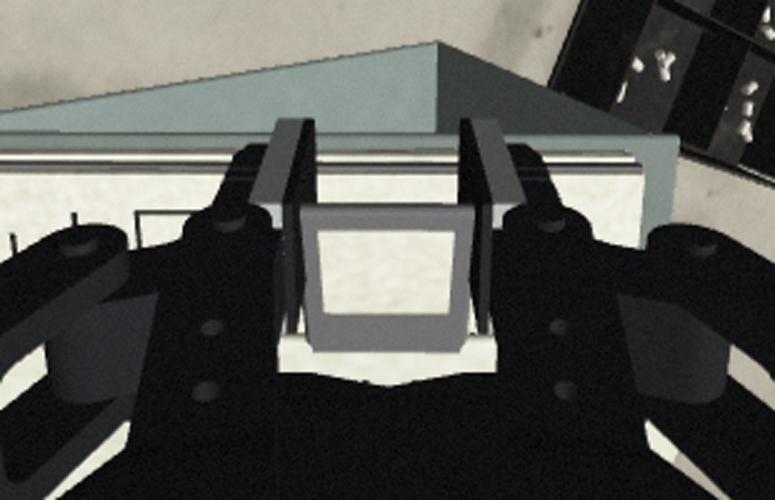

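View pics/s14.png

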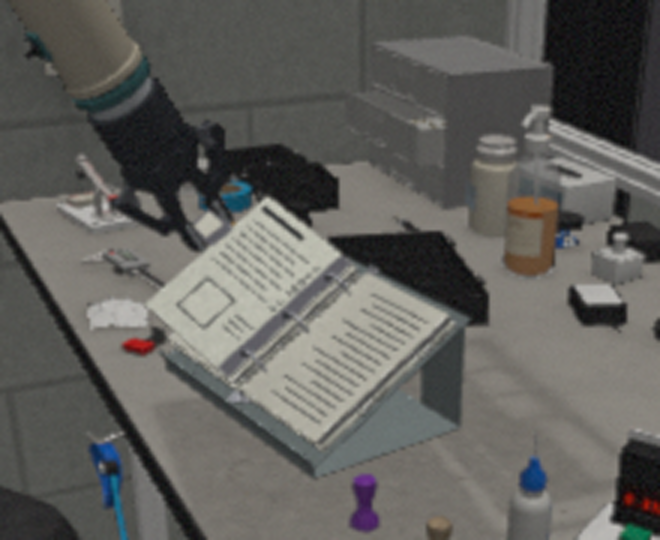

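```bash
python3 -m inch '[0,-0.2,0.7,0,0,0,0, 0,-0.4,1.4,0,0,0,0, 0,-0.6,2.1,0,0,0,0, 0,-0.7,2.8,0,0,0,0, 0,-0.8,3.5,0,0,0,0, 0,-0.9,4.2,0,0,0,0, 0,-1,4.6,0,0,0,0, 0,-1,5,0,0,0,0, 0,-1,5.3,0,0,0,0, 0,-1,5.3,0,0,0,0]'
python3 - <<'E'
from h import *
s=ctrl.read_state();R=R_of(s["tool_rot"]);g=s["eef_pos"]-19*R[:,1]
v=g-A; print("r",np.hypot(v@ER,v@N),"th",np.degrees(np.arctan2(v@N,v@ER)),"s",v@U,s["force"],s["width"])
w=shot("wrist");crop(w,165,190,475,390,2.5,"w15");d=shot("side"); crop(d,180,60,340,180,4.5,"s15")
E
```

```text
clock: 13.4
eef_pos: [478.9, 400.4, 74.0]
tool_rot: [-1.05, 0.003, -1.381]
force: [-4.9, 2.0, -0.7]
width: 27.8
r 164.290068708876 th 178.75478847618615 s 20.477568761829698 [-4.93179887  2.01789334 -0.65952121] 27.806596436413088
```

View pics/w15.png

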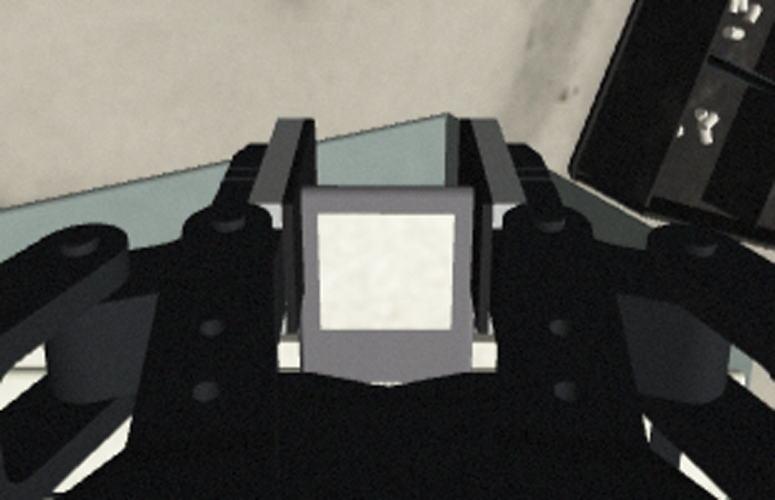

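View pics/s15.png

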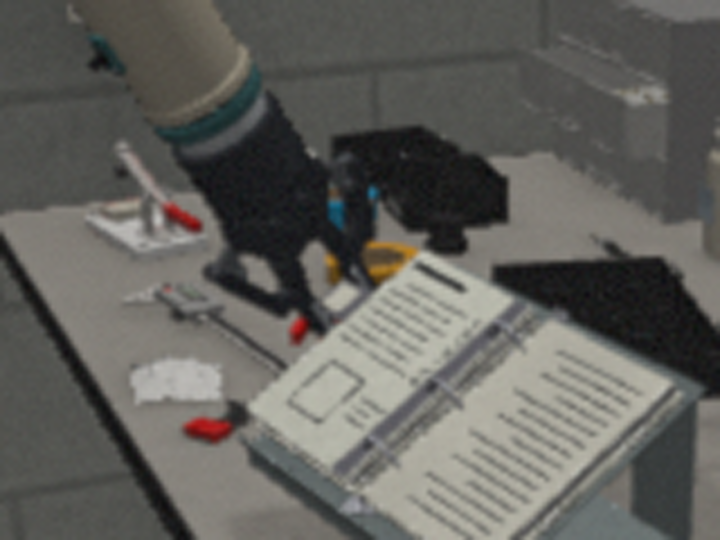

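```bash
python3 -m inch '[0,0,0.2,0,0,0,0, 0,0,0.3,0,0,0,0, 0,0,0.3,0,0,0,0]'; python3 -m inch '[0,0,0.2,0,0,0,0, 0,0,0.3,0,0,0,0, 0,0,0.3,0,0,0,0]'
```

```text
clock: 13.8
eef_pos: [480.3, 400.6, 71.6]
tool_rot: [-1.05, 0.003, -1.38]
force: [-5.6, 2.1, 0.7]
width: 27.8
clock: 14.1
eef_pos: [481.7, 400.9, 69.1]
tool_rot: [-1.05, 0.003, -1.38]
force: [-4.9, 1.9, 0.4]
width: 27.8
```

```bash
python3 -m inch '[0,0,0.2,0,0,0,0, 0,0,0.2,0,0,0,0]'; python3 -m inch '[0,0,0.2,0,0,0,0, 0,0,0.2,0,0,0,0]'; python3 - <<'E'
from h import *
s=ctrl.read_state();R=R_of(s["tool_rot"]);g=s["eef_pos"]-19*R[:,1]
v=g-A; print("r",np.hypot(v@ER,v@N),"th",np.degrees(np.arctan2(v@N,v@ER)),"s",v@U,s["force"],s["width"])
w=shot("wrist");crop(w,165,190,475,390,2.5,"w16");d=shot("side"); crop(d,200,90,300,180,7,"s16")
E
```

```text
clock: 14.3
eef_pos: [482.4, 401.0, 67.8]
tool_rot: [-1.05, 0.003, -1.38]
force: [-7.2, 0.3, 4.4]
width: 28.0
clock: 14.5
eef_pos: [482.7, 401.1, 67.4]
tool_rot: [-1.049, 0.002, -1.379]
force: [-12.5, -3.6, 17.1]
width: 28.0
r 164.24664473904727 th -178.57531319964946 s 20.458629602095073 [-12.48075538  -3.63523823  17.06844257] 28.012730769846033
```

View pics/s16.png

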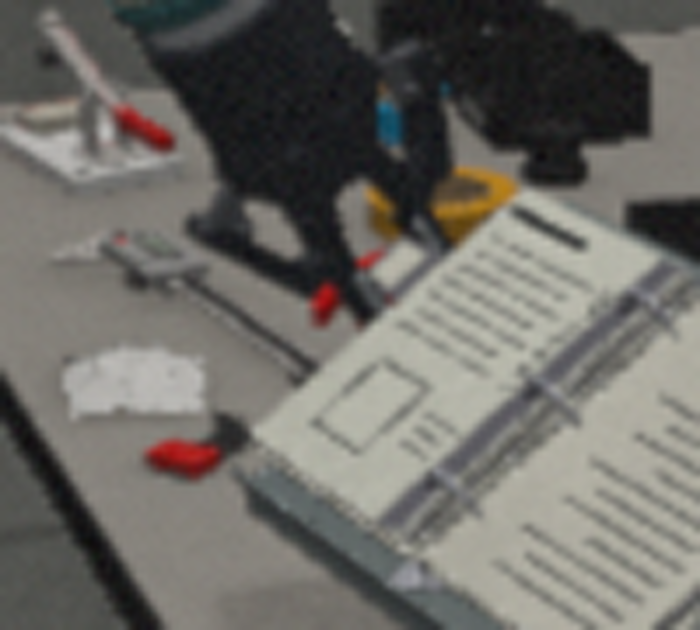

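View pics/w16.png

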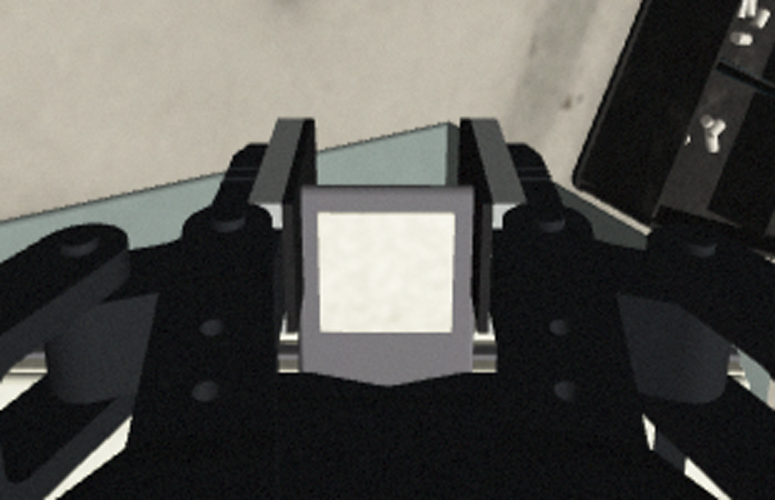

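```bash
python3 -m inch '[0.6,0,0,0,0,0,0, 0.6,0,0,0,0,0,0, 0.6,0,0,0,0,0,0, 0.6,0,0,0,0,0,0, 0.6,0,-2,0,0,0,0, 0.6,0,-4,0,0,0,0, 0.6,0,-8,0,0,0,0, 0.6,0,-12,0,0,0,0, 0.6,0,-16,0,0,0,0, 0.6,0,-16,0,0,0,0, 0.6,0,-16,0,0,0,0]'
python3 - <<'E'
from h import *
w=shot("wrist","w17");d=shot("side"); crop(d,180,90,340,200,4.5,"s17")
print(proj(d,leafpt(np.pi,135,83)),proj(d,leafpt(np.pi,135,-83)))
import pickle;pickle.dump(w,open("w17.pkl","wb"))
E
```

```text
clock: 15.7
eef_pos: [406.9, 385.6, 204.5]
tool_rot: [-1.047, 0.001, -1.382]
force: [0.8, -0.8, 0.2]
width: 51.0
[275.48647798 117.04904523] [236.14561577 152.26993235]
```

View pics/w17.png

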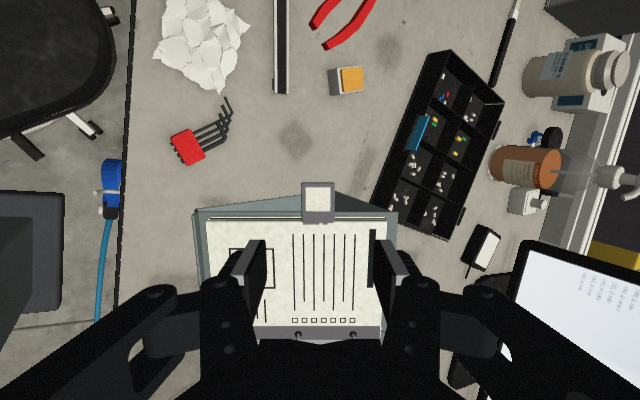

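View pics/s17.png

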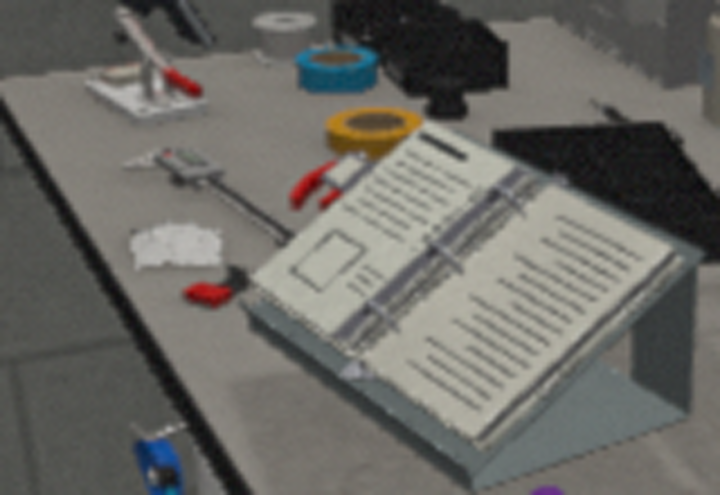

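```bash
python3 -m inch '[0.6,5,-1,-1,0,0,0, 0.6,10,-2,-3,0,0,0, 0.6,13,-2,-4,0,0,0, 0.6,13,-2,-4,0,0,0, 0.6,13,-2,-4,0,0,0, 0.6,13,-2,-4,0,0,0]'
python3 - <<'E'
from h import *
w=shot("wrist","w18")
import pickle;pickle.dump(w,open("w18.pkl","wb"))
for p in ((135,83),(135,-83),(8,83),(8,-83),(171,35),(171,5)): print(p,proj(w,leafpt(np.pi,*p)).round(1))
print("frame",[proj(w,leafpt(np.pi,88+a,-42+b,-1.5)).round(1).tolist() for a,b in((0,0),(21,21),(21,-21),(-21,-21),(-21,21))])
E
```

```text
clock: 16.4
eef_pos: [386.4, 250.0, 200.2]
tool_rot: [-1.052, 0.001, -1.381]
force: [0.2, 0.0, -0.1]
width: 51.3
(135, 83) [438.7  72.8]
(135, -83) [247.2  73. ]
(8, 83) [425.9 212.9]
(8, -83) [255.  212.8]
(171, 35) [385.5  26.8]
(171, 5) [349.6  26.9]
frame [[295.4, 128.6], [318.6, 104.2], [271.2, 104.3], [273.0, 152.0], [318.7, 152.0]]
```

View pics/w18.png

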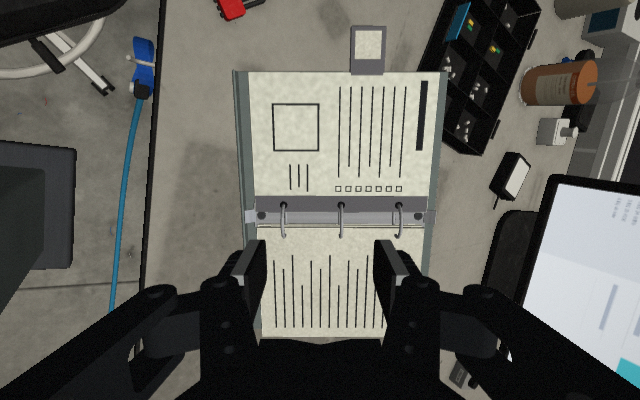

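```bash
python3 - <<'E'
from h import *
import pickle
w=pickle.load(open("w18.pkl","rb"))
g=cv2.cvtColor(w["img"],cv2.COLOR_RGB2GRAY)
sub=g[90:165,260:335]; m=(sub<110).astype(np.uint8)
c,_=cv2.findContours(m,cv2.RETR_EXTERNAL,cv2.CHAIN_APPROX_NONE)
q=max(c,key=lambda k:cv2.boundingRect(k)[2]*cv2.boundingRect(k)[3]); r=cv2.minAreaRect(q); print(r)
bx=cv2.boxPoints(r)+[260,90]; print(bx)
for h in(-1.5,):
    p=leafpt(np.pi,88,-42,h); P=np.array([onplane(w,*b,p,N) for b in bx]); C=P.mean(0)
    print("meas",C.round(1),"pred",p.round(1),"sides",[np.linalg.norm(P[i]-P[(i+1)%4]).round(1) for i in range(4)], "diff ER,U",((C-p)@ER).round(1),((C-p)@U).round(1))
d=shot("side"); t=shot("top"); print(proj(d,C),proj(t,C)); crop(d,200,110,300,180,7,"s18");crop(t,150,130,240,230,6,"t18")
E
```

```text
((35.000003814697266, 36.499996185302734), (46.99999237060547, 45.99999237060547), 90.0)
[[272.00000763 103.        ]
 [318.         103.        ]
 [318.         149.99999237]
 [272.00000763 149.99999237]]
meas [431.6 314.9  57.3] pred [432.1 313.6  57.5] sides [np.float64(40.6), np.float64(41.2), np.float64(42.2), np.float64(41.3)] diff ER,U -1.4 -0.3
[253.25742955 147.90450298] [179.98719975 199.74336768]
```

View pics/t18.png

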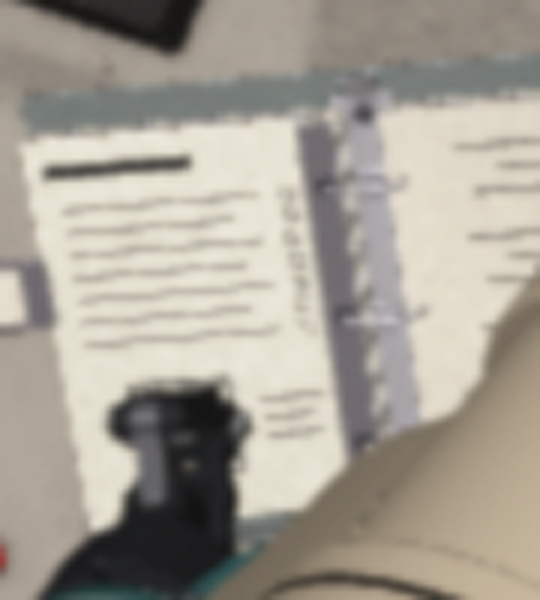

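View pics/s18.png

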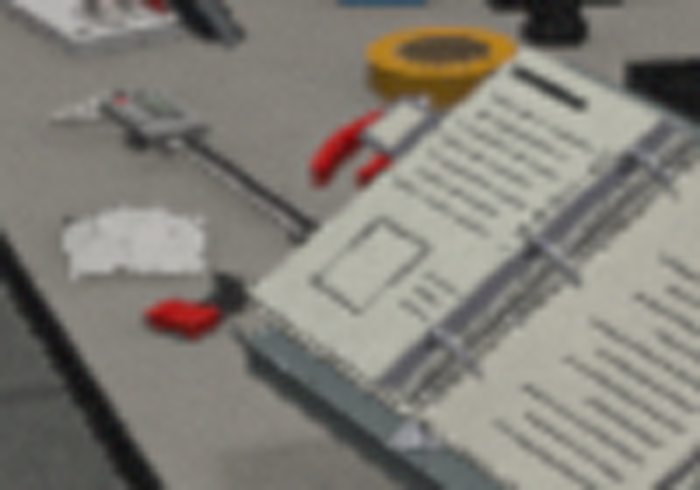

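```bash
python3 - <<'E'
from h import *
R=toolR([0,0,-1],[1,0,0]); delta([466,-80,125],R)
E
```

```text
shift cm [33.95  7.3  -2.37] rot deg [-29.7  10.7  -2.9] | rows>= 6.961441421919142 3.6888340823843104
```

```bash
python3 -m inch '[0.5,34,7.3,-2.4,-29.7,10.7,-2.9, 0.5,34,7.3,-2.4,-29.7,10.7,-2.9, 0.5,34,7.3,-2.4,-29.7,10.7,-2.9, 0.5,34,7.3,-2.4,-29.7,10.7,-2.9, 0.5,34,7.3,-2.4,-29.7,10.7,-2.9, 0.5,34,7.3,-2.4,-29.7,10.7,-2.9, 0.5,34,7.3,-2.4,-29.7,10.7,-2.9, 0.5,34,7.3,-2.4,-29.7,10.7,-2.9, 0.5,34,7.3,-2.4,-29.7,10.7,-2.9, 0.5,34,7.3,-2.4,-29.7,10.7,-2.9, 0.5,34,7.3,-2.4,-29.7,10.7,-2.9, 0.5,34,7.3,-2.4,-29.7,10.7,-2.9]'
python3 - <<'E'
from h import *
w=shot("wrist","w19")
import pickle;pickle.dump(w,open("w19.pkl","wb"))
print(proj(w,[466,-80,45]),proj(w,[466,-80,0]))
delta([466,-80,21],toolR([0,0,-1],[1,0,0]))
E
```

```text
clock: 17.75
eef_pos: [466.1, -79.3, 126.0]
tool_rot: [-1.569, 0.001, -1.569]
force: [0.2, 0.4, -0.1]
width: 42.9
[317.23787134 209.19296517] [317.44195073 194.24100319]
shift cm [ 0.05 10.51 -0.03] rot deg [-0.1  0.1 -0. ] | rows>= 2.101159961965504 0.01690744417103172
```

View pics/w19.png

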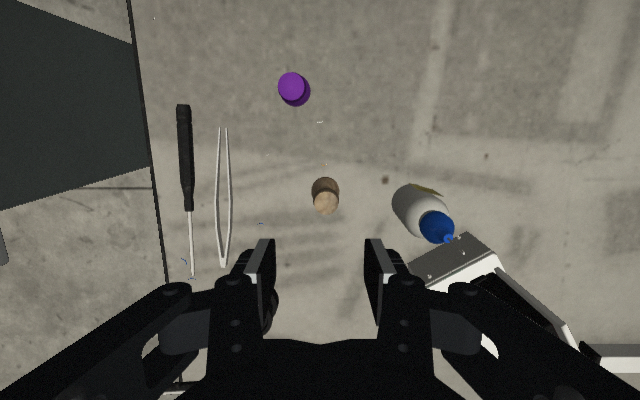

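```bash
python3 - <<'E'
from h import *
import pickle
w=pickle.load(open("w19.pkl","rb"))
crop(w,270,140,390,240,6,"w19c")
print(onz(w,326,202.5,45).round(1),onz(w,325,190,0).round(1),onz(w,325,187,18).round(1))
E
```

```text
[472.4 -74.9  45. ] [472.5 -76.2   0. ] [472.1 -69.5  18. ]
```

View pics/w19c.png

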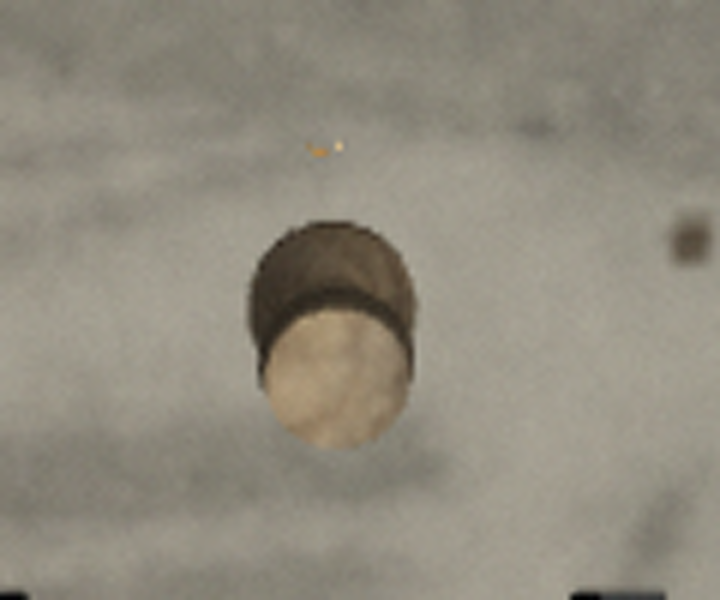

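```bash
python3 - <<'E'
from h import *
delta([472.3,-75.5,60],toolR([0,0,-1],[1,0,0]))
E
python3 -m inch '[0.5,-0.4,3,0.6,0,0,0, 0.5,-0.4,6.6,0.6,0,0,0, 0.5,-0.4,6.6,0.6,0,0,0, 0.5,-0.4,6.6,0.6,0,0,0, 0.5,-0.4,6.6,0.6,0,0,0]'
python3 - <<'E'
from h import *
w=shot("wrist","w20")
import pickle;pickle.dump(w,open("w20.pkl","wb"))
crop(w,220,180,420,330,4,"w20c")
print(proj(w,[472.5,-75.2,45]),proj(w,[472.5,-75.2,18]))
E
```

```text
shift cm [-0.4   6.61  0.61] rot deg [-0.1  0.1 -0. ] | rows>= 1.329460824055753 0.01690744417103172
clock: 18.3
eef_pos: [472.9, -76.8, 61.0]
tool_rot: [-1.567, 0.0, -1.572]
force: [-0.6, -0.1, -0.0]
width: 42.5
[315.99547616 240.43543006] [316.27369997 223.51929822]
```

View pics/w20c.png

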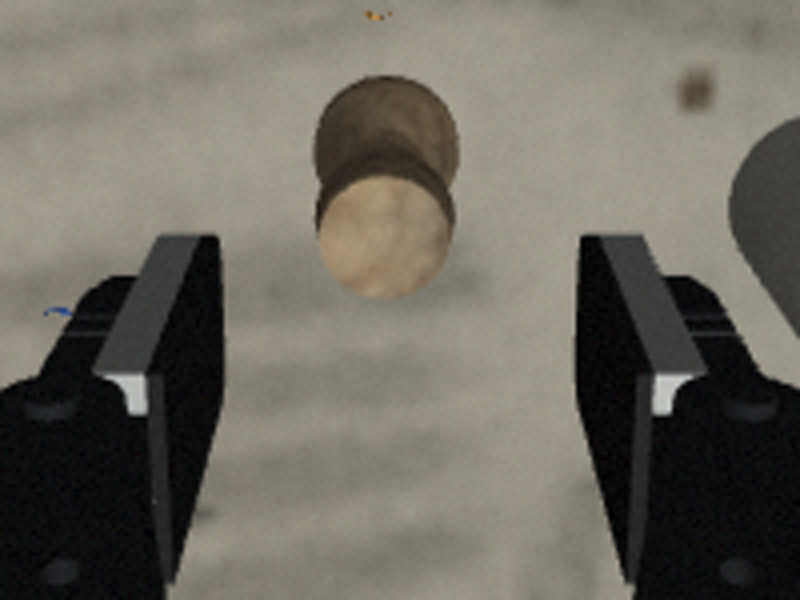

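```bash
python3 -m inch '[0.5,-0.1,2,-0.1,0,0,0, 0.5,-0.1,3.9,-0.1,0,0,0, 0.5,-0.1,3.9,-0.1,0,0,0, 0.5,-0.1,3.9,-0.1,0,0,0, 0,-0.1,3.9,-0.1,0,0,0, 0,-0.1,3.9,-0.1,0,0,0, 0,-0.1,3.9,-0.1,0,0,0, 0,-0.1,3.9,-0.1,0,0,0, 0,-0.1,3.9,-0.1,0,0,0, 0,-0.1,3.9,-0.1,0,0,0, 0,-0.1,3.9,-0.1,0,0,0]'
python3 - <<'E'
from h import *
w=shot("wrist","w21"); crop(w,220,180,420,330,4,"w21c")
d=shot("side"); crop(d,280,150,400,250,6,"s21")
E
```

```text
clock: 19.45
eef_pos: [471.8, -76.5, 21.7]
tool_rot: [-1.568, -0.0, -1.573]
force: [-0.3, -0.3, 5.8]
width: 16.2
```

View pics/w21c.png

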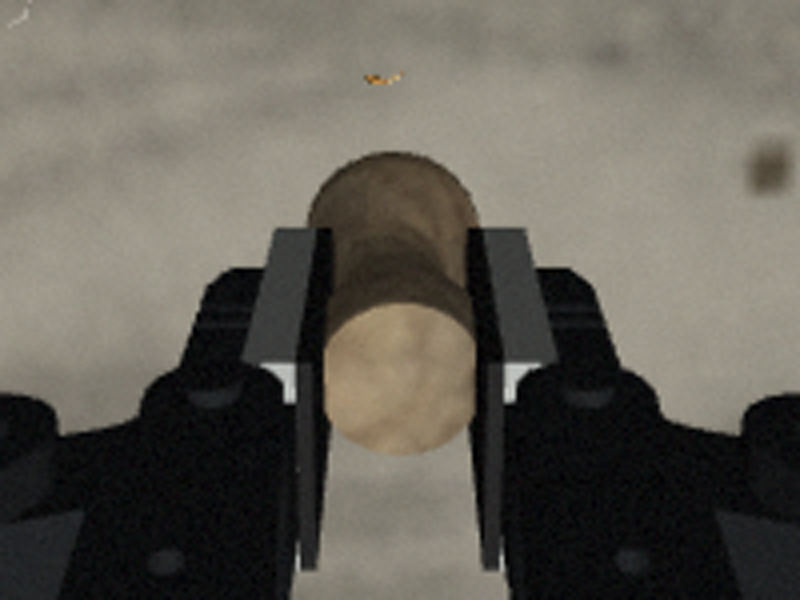

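View pics/s21.png

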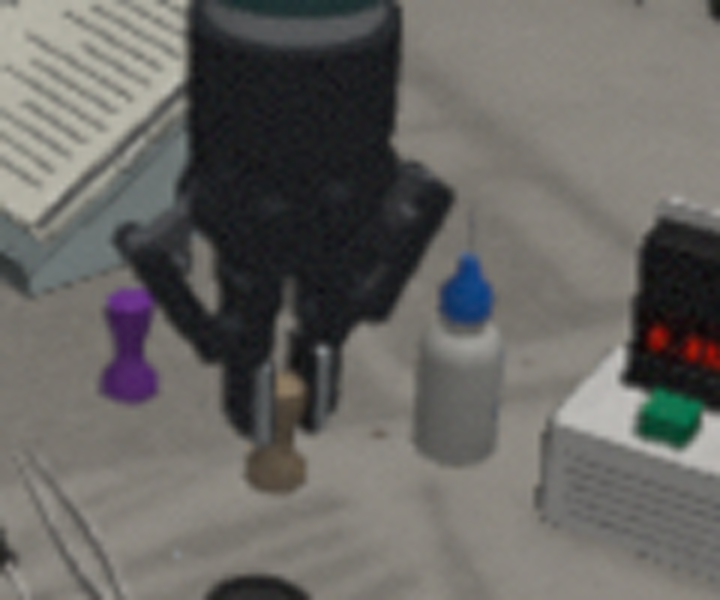

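```bash
python3 - <<'E'
from h import *
w=shot("wrist");print(onz(w,320,275,45))
s=ctrl.read_state();print(s["eef_pos"],s["force"])
delta([437.8,-338,90],toolR([0,0,-1],[1,0,0]))
E
python3 -m inch '[0,0,-3,0,0,0,0, 0,0,-7,0,0,0,0, 0,5,-10,-0.6,0,0,0, 0,10,-10,-1.2,0,0,0, 0,15,-9,-2,0,0,0, 0,20,-8,-2.8,0,0,0, 0,25,-7,-3.4,0,0,0, 0,26.2,-7,-3.4,0,0,0, 0,26.2,-7,-3.4,0,0,0, 0,26.2,-7,-3.4,0,0,0, 0,26.2,-7,-3.4,0,0,0]'
python3 - <<'E'
from h import *
w=shot("wrist","w22");d=shot("side","s22"); crop(d,300,200,460,330,4.5,"s22c")
E
```

```text
[473.32465066 -73.94848751  45.        ]
[471.81016814 -76.48933782  21.74887359] [-0.85621048 -0.18191587  5.94175708]
shift cm [26.16 -6.83 -3.32] rot deg [-0.2 -0.1  0. ] | rows>= 5.448035764470828 0.02596506965941764
clock: 20.7
eef_pos: [436.9, -337.0, 91.1]
tool_rot: [-1.569, 0.001, -1.571]
force: [-1.2, 1.1, 0.9]
width: 15.2
```

View pics/w22.png

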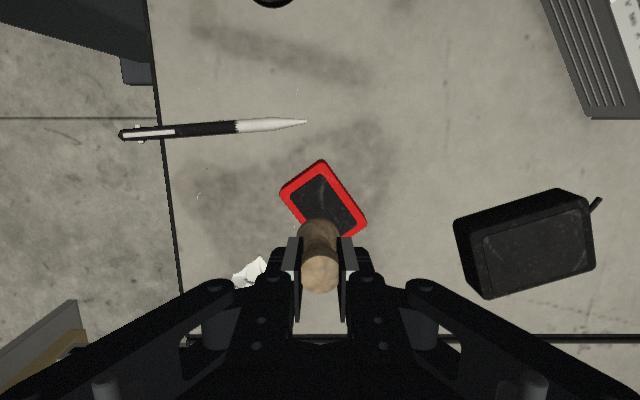

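View pics/s22c.png

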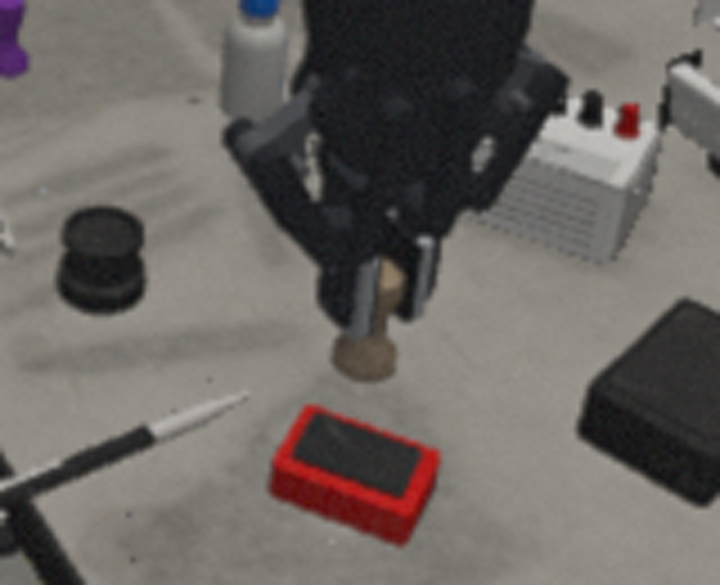

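```bash
python3 - <<'E'
from h import *
w=shot("wrist"); crop(w,260,140,400,300,4,"w22c")
print(onz(w,323.5,207,18), onz(w,280,192,18),onz(w,321,161,18),onz(w,367,222,18))
print(proj(w,[437.8,-337.7,18]))
E
```

```text
[ 441.36188997 -333.72929774   18.        ] [ 411.12320191 -322.9206748    18.        ] [ 439.49875307 -301.31597378   18.        ] [ 472.415991   -344.82938475   18.        ]
[318.4270396  212.38882353]
```

View pics/w22c.png

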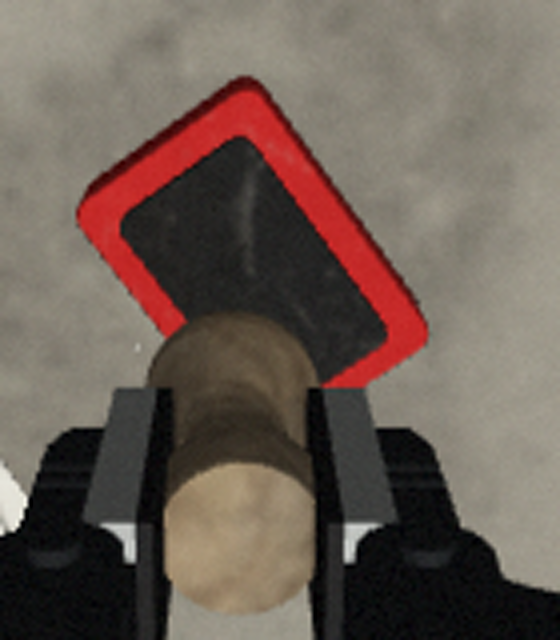

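```bash
python3 -m inch '[0,-0.1,0,0.3,0,0,0, 0,-0.1,2,0.3,0,0,0, 0,-0.1,4,0.3,0,0,0, 0,-0.1,4.5,0.3,0,0,0, 0,-0.1,4.5,0.3,0,0,0, 0,-0.1,4.5,0.3,0,0,0]'
python3 - <<'E'
from h import *
d=shot("side"); crop(d,330,240,430,330,7,"s23"); w=shot("wrist"); crop(w,240,180,400,300,4,"w23")
E
```

```text
clock: 21.45
eef_pos: [440.2, -337.2, 46.2]
tool_rot: [-1.569, -0.0, -1.573]
force: [-0.5, -1.0, -0.6]
width: 16.0
```

View pics/s23.png

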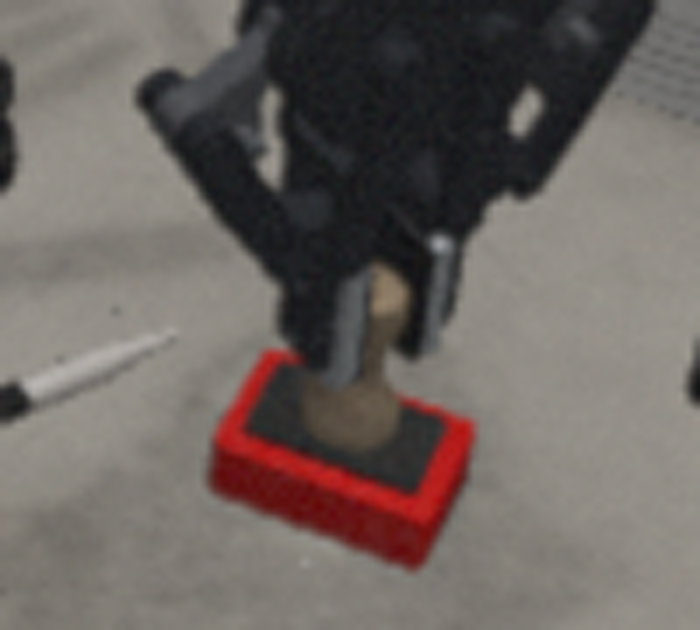

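View pics/w23.png

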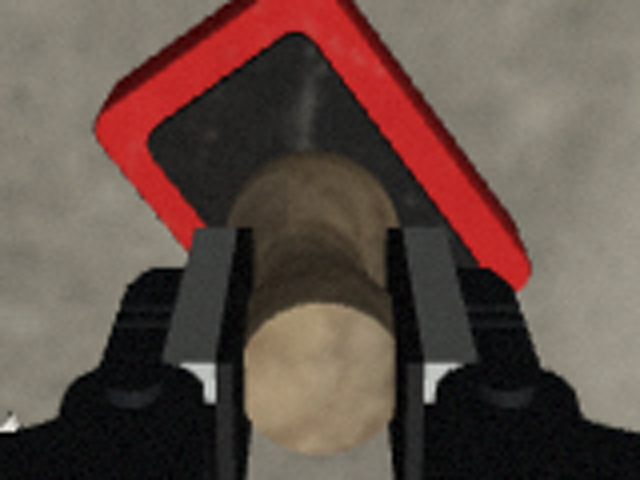

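```bash
python3 -m inch '[0,0,0.3,0,0,0,0, 0,0,0.5,0,0,0,0, 0,0,0.5,0,0,0,0]'; python3 -m inch '[0,0,0.2,0,0,0,0, 0,0,0.2,0,0,0,0]'
```

```text
clock: 21.85
eef_pos: [439.2, -337.5, 40.3]
tool_rot: [-1.57, 0.0, -1.573]
force: [-0.1, -0.9, 0.3]
width: 16.1
clock: 22.05
eef_pos: [439.5, -337.6, 39.8]
tool_rot: [-1.57, -0.001, -1.573]
force: [-3.0, 1.2, 11.1]
width: 16.4
```

```bash
python3 -m inch '[0,0,0.1,0,0,0,0, 0,0,0.1,0,0,0,0, 0,0,0.1,0,0,0,0]'; python3 -m inch '[0,0,-2,0,0,0,0, 0,0,-4,0,0,0,0, 0,0,-7,0,0,0,0, 0,0,-10,0,0,0,0, 0,0,-10,0,0,0,0]'
python3 - <<'E'
from h import *
d=shot("side"); crop(d,330,200,430,330,5,"s24"); w=shot("wrist"); crop(w,240,140,400,300,4,"w24")
F=np.array([431.6,314.9,57.3]); R=toolR(-N,U)
delta(F+(21.8+100)*N,R)
E
```

```text
clock: 22.35
eef_pos: [439.6, -337.7, 39.7]
tool_rot: [-1.57, -0.002, -1.573]
force: [-5.0, 1.4, 18.6]
width: 16.2
clock: 22.85
eef_pos: [441.8, -338.0, 141.1]
tool_rot: [-1.564, -0.003, -1.573]
force: [0.2, 0.6, 0.5]
width: 16.0
shift cm [-64.09  -2.58  -6.91] rot deg [ 29.8 -10.9   3. ] | rows>= 12.902099774563192 3.7110052173045123
```

View pics/s24.png

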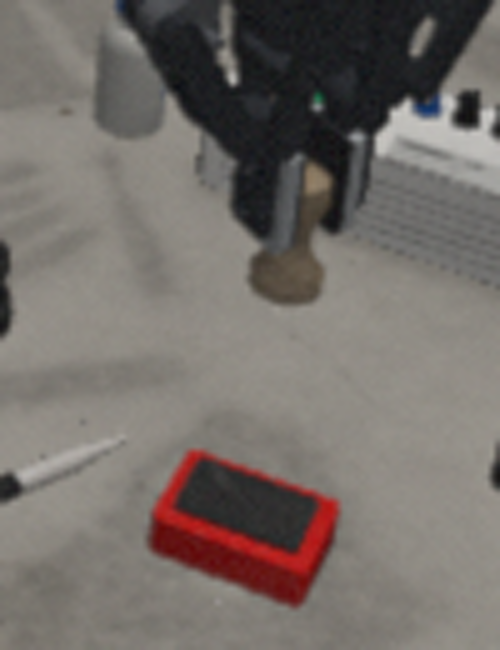

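View pics/w24.png

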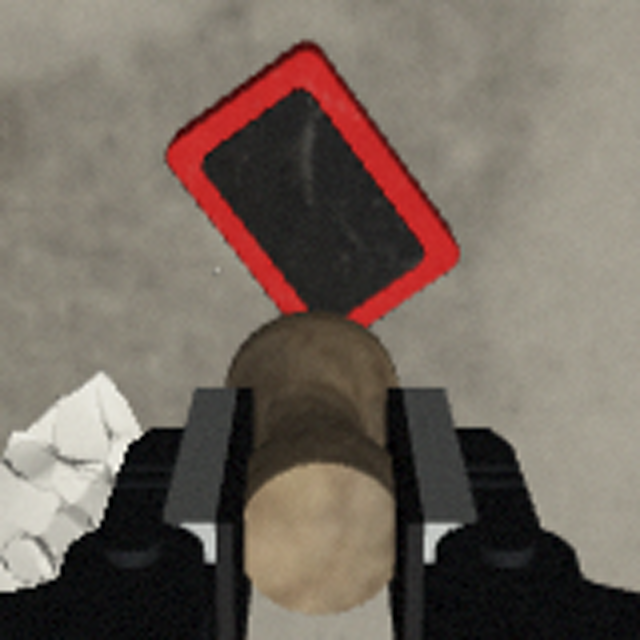

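```bash
python3 -m inch '[0,-4,-5,-1,0,0,0, 0,-8,-6,-1,0,0,0, 0,-13,-6,-2,5,-2,0.5, 0,-18,-6,-3,10,-4,1, 0,-23,-6,-3,15,-5,1.5, 0,-28,-6,-4,20,-7,2, 0,-33,-6,-4,25,-9,2.5, 0,-38,-6,-5,29.8,-10.9,3, 0,-43,-6,-5,29.8,-10.9,3, 0,-48,-6,-6,29.8,-10.9,3, 0,-48,-6,-6,29.8,-10.9,3, 0,-48,-6,-6,29.8,-10.9,3]'
python3 - <<'E'
from h import *
F=np.array([431.6,314.9,57.3]); R=toolR(-N,U)
delta(F+(21.8+80)*N,R); s=ctrl.read_state(); print(s["width"],s["qpos"].round(2))
E
```

```text
clock: 24.15
eef_pos: [419.1, 151.8, 226.6]
tool_rot: [-1.081, -0.003, -1.38]
force: [1.2, 0.5, -1.7]
width: 16.3
shift cm [-15.8    6.75  -4.47] rot deg [1.9 0.  0.2] | rows>= 3.550371972293747 0.22785888166918536
16.339048606284944 [ 0.39  0.43 -1.25  2.47  1.52  0.65 -1.89]
```

```bash
python3 - <<'E'
from h import *
s=ctrl.read_state(); print(s["qpos"].round(4),s["qd"].round(3),s["eef_pos"],s["tool_rot"])
d=shot("side","s25")
E
```

```text
[ 0.3881  0.4296 -1.2459  2.4662  1.5228  0.6541 -1.892 ] [-1.292  0.232  0.013  0.011 -0.193  0.782 -0.907] [419.06859449 151.78528648 226.57398758] [-1.08114554 -0.00348806 -1.38029312]
```

View pics/s25.png

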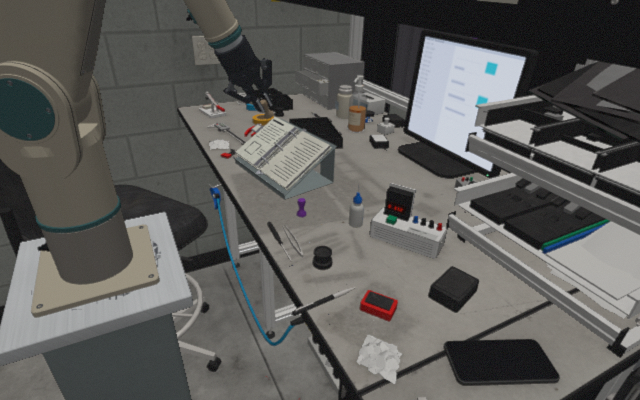

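```bash
python3 -m inch '[0,0,0,0,0,0,0,0,0,0,0,0,0,0]' 
python3 - <<'E'
from h import *
F=np.array([431.6,314.9,57.3]); R=toolR(-N,U)
delta(F+(21.8+80)*N,R); s=ctrl.read_state(); print(s["width"],s["qpos"].round(3))
E
```

```text
clock: 24.4
eef_pos: [419.2, 148.9, 226.1]
tool_rot: [-1.083, -0.005, -1.381]
force: [-0.3, -0.1, -0.2]
width: 16.3
shift cm [-16.1   6.7  -4.4] rot deg [2.  0.  0.3] | rows>= 3.5963462413273333 0.24041885107227426
16.349168183351924 [ 0.395  0.429 -1.245  2.468  1.523  0.651 -1.886]
```

```bash
python3 -m inch '[0,-4,0,-1,0,0,0, 0,-8,1,-2,0,0,0, 0,-12,3,-3,1,0,0, 0,-16.1,5,-4.4,2,0,0.3, 0,-16.1,6.7,-4.4,2,0,0.3, 0,-16.1,6.7,-4.4,2,0,0.3, 0,-16.1,6.7,-4.4,2,0,0.3, 0,-16.1,6.7,-4.4,2,0,0.3, 0,-16.1,6.7,-4.4,2,0,0.3]' 
python3 - <<'E'
from h import *
F=np.array([431.6,314.9,57.3]); R=toolR(-N,U)
delta(F+(21.8+80)*N,R); s=ctrl.read_state(); print(s["width"],s["qpos"].round(3))
shot("wrist","w26"); d=shot("side"); crop(d,180,70,340,190,4.5,"s26")
E
```

```text
clock: 25.3
eef_pos: [383.6, 304.3, 147.3]
tool_rot: [-1.044, 0.0, -1.382]
force: [0.5, -0.7, -0.4]
width: 15.9
shift cm [-0.12  0.07 -0.25] rot deg [-0.2 -0.2  0.1] | rows>= 0.05741553618275813 0.030829490910673517
15.853393781666933 [-0.273  0.74  -1.103  2.429  1.685  1.066 -2.452]
```

View pics/w26.png

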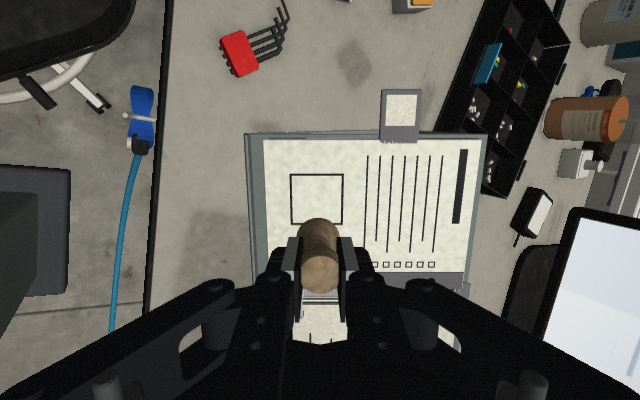

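View pics/s26.png

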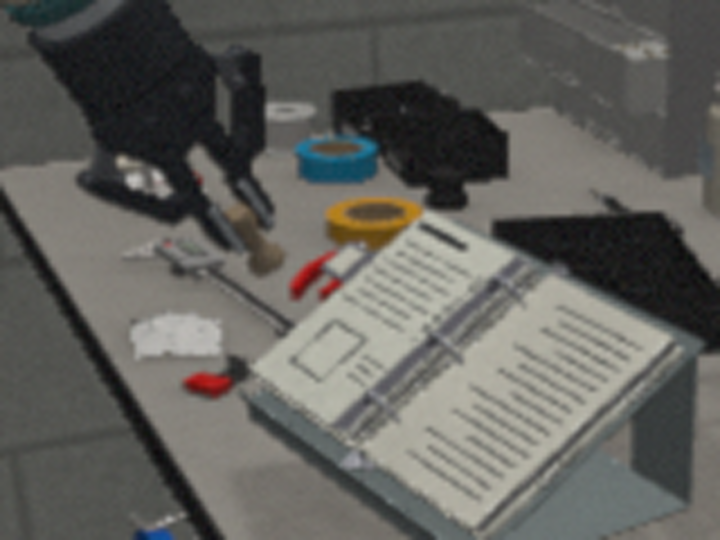

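```bash
python3 - <<'E'
from h import *
w=shot("wrist"); crop(w,250,150,400,310,3.7,"w26c")
s=ctrl.read_state(); R=R_of(s["tool_rot"]); T=s["eef_pos"]
for name,px,h in(("top",(319,272),-23.2),("foot top rim",(319,236),3.8)):
    X=onplane(w,*px,T+h*R[:,1],R[:,1]); print(name,(R.T@(X-T)).round(1))
F0=np.array([431.6,314.9,57.3])
g=cv2.cvtColor(w["img"],cv2.COLOR_RGB2GRAY); print(proj(w,F0))
bx=np.array([(291,174),(343,174),(343,223.5),(291,223.5)],float)
P=np.array([onplane(w,*b,F0,N) for b in bx]);C=P.mean(0);print(C.round(1),[np.linalg.norm(P[i]-P[(i+1)%4]).round(1) for i in range(4)])
E
```

```text
top [ -3.6 -23.2   0.1]
foot top rim [-8.6  3.8  0.1]
[315.96788293 199.74919586]
[432.2 315.4  57.7] [np.float64(40.4), np.float64(40.7), np.float64(42.1), np.float64(40.7)]
```

View pics/w26c.png

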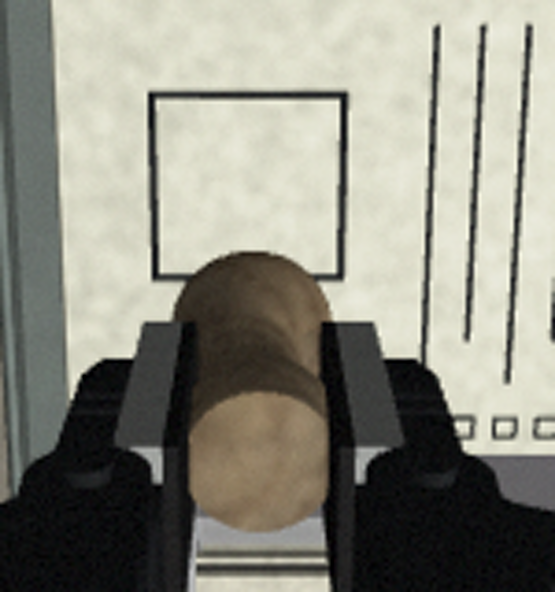

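```bash
python3 - <<'E'
from h import *
w=shot("wrist")
s=ctrl.read_state(); R=R_of(s["tool_rot"]); T=s["eef_pos"]
for name,px,hs in(("top",(320.3,274.9),(-23.2,)),("foot",(318.5,239.2),(4,8,12,16,20)),):
  for h in hs:
    X=onplane(w,*px,T+h*R[:,1],R[:,1]); print(name,h,(R.T@(X-T)).round(1))
# foot edges: where circle r=12 at offsets would project
for h in (4,12,21.8):
  for x0 in(-1,-3):
    pr=np.array([proj(w,T+R@np.array([x0+12*np.cos(a),h,12*np.sin(a)])) for a in np.linspace(0,6.28,60)])
    print(h,x0,"min row",pr[:,1].min().round(1),"cols",pr[:,0].min().round(1),pr[:,0].max().round(1))
print("observed minrow",150+252/3.7,"cols",250+175/3.7,250+332/3.7)
c=-np.array(w["R"]).T@w["t"]; print("cam in tool",R.T@(c-T), "axis",R.T@np.array(w["R"])[2])
E
```

```text
top -23.2 [ -2.3 -23.2   0.7]
foot 4 [-6.9  4.  -0.1]
foot 8 [-5.3  8.  -0.1]
foot 12 [-3.6 12.  -0.2]
foot 16 [-2.  16.  -0.2]
foot 20 [-0.4 20.  -0.2]
4 -1 min row 227.4 cols 294.4 343.1
4 -3 min row 223.5 cols 294.4 343.2
12 -1 min row 222.0 cols 295.6 342.0
12 -3 min row 218.3 cols 295.5 342.0
21.8 -1 min row 216.0 cols 296.9 340.7
21.8 -3 min row 212.5 cols 296.8 340.8
observed minrow 218.1081081081081 cols 297.2972972972973 339.72972972972974
cam in tool [-6.56950511e+01 -1.40325706e+02  1.26010178e-01] axis [0.26168751 0.96515188 0.00122349]
```

```bash
python3 - <<'E'
from h import *
F=np.array([431.9,315.1,57.5]); R=toolR(-N,U)
T=F-R@np.array([-1,0,-0.2])
for h in(80,15,0): delta(T+(21.8+h)*N,R)
E
```

```text
shift cm [ 0.09  0.06 -0.13] rot deg [-0.1 -0.1  0. ] | rows>= 0.03391139114221049 0.01863257072098057
shift cm [ 0.09  6.56 -0.14] rot deg [-0.1 -0.1  0. ] | rows>= 1.3128358617622062 0.01863257072098057
shift cm [ 0.09  8.06 -0.15] rot deg [-0.1 -0.1  0. ] | rows>= 1.6127653759331673 0.01863257072098057
```

```bash
python3 -m inch '[0,0.1,1,-0.1,0,0,0, 0,0.1,3,-0.1,0,0,0, 0,0.1,5,-0.1,0,0,0, 0,0.1,6.6,-0.1,0,0,0, 0,0.1,6.6,-0.1,0,0,0, 0,0.1,6.6,-0.1,0,0,0, 0,0.1,6.6,-0.1,0,0,0]'
python3 - <<'E'
from h import *
w=shot("wrist","w27"); crop(w,220,130,420,300,3.9,"w27c"); d=shot("side"); crop(d,200,90,300,180,7,"s27")
F=np.array([431.9,315.1,57.5]); R=toolR(-N,U)
T=F-R@np.array([-1,0,-0.2])
delta(T+(21.8)*N,R); print(proj(w,F),proj(d,F),ctrl.read_state()["qpos"].round(3))
E
```

```text
clock: 26.2
eef_pos: [413.8, 311.5, 89.5]
tool_rot: [-1.045, 0.001, -1.378]
force: [-0.3, 0.4, 0.2]
width: 15.9
shift cm [ 0.09  1.51 -0.  ] rot deg [-0.1  0.  -0. ] | rows>= 0.3025191738050152 0.016519969579133684
[318.96409547 229.35212925] [253.34877083 147.8099412 ] [-0.283  0.898 -1.018  2.402  1.859  1.122 -2.501]
```

View pics/w27c.png

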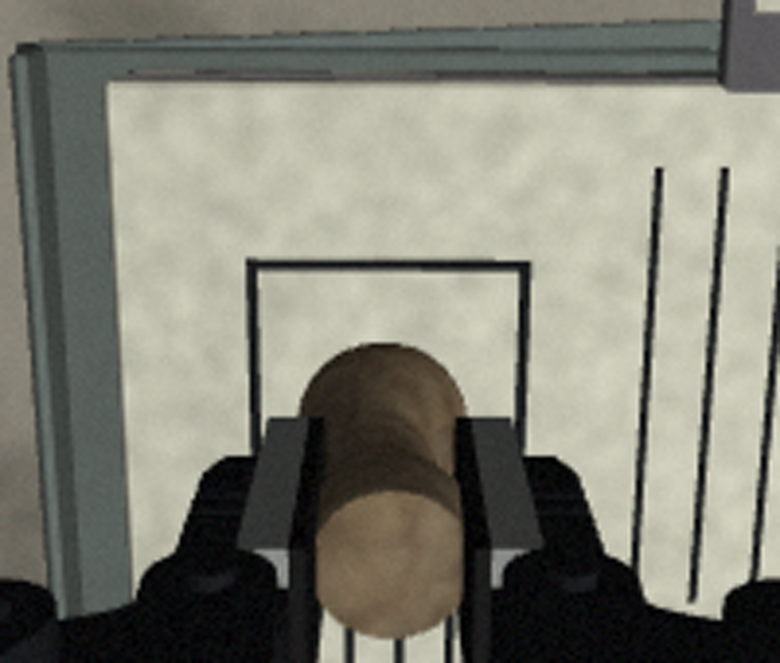

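View pics/s27.png

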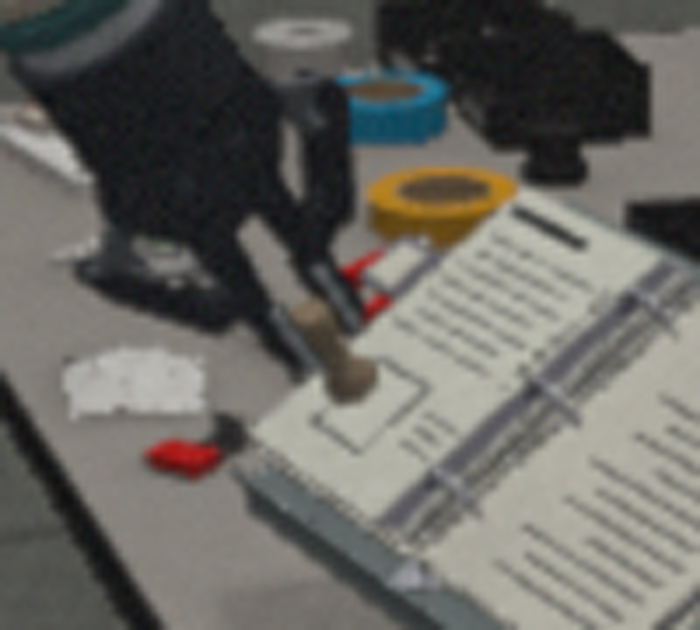

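```bash
python3 -m inch '[0,0.1,0.6,0,0,0,0, 0,0.1,1.1,0,0,0,0, 0,0.1,1.1,0,0,0,0, 0,0.1,1.1,0,0,0,0]'
python3 - <<'E'
from h import *
w=shot("wrist"); crop(w,220,130,420,300,3.9,"w28c"); d=shot("side"); crop(d,220,110,290,170,10,"s28")
E
```

```text
clock: 26.7
eef_pos: [419.9, 311.4, 79.2]
tool_rot: [-1.045, 0.0, -1.379]
force: [-0.7, -0.6, 2.4]
width: 16.4
```

View pics/w28c.png

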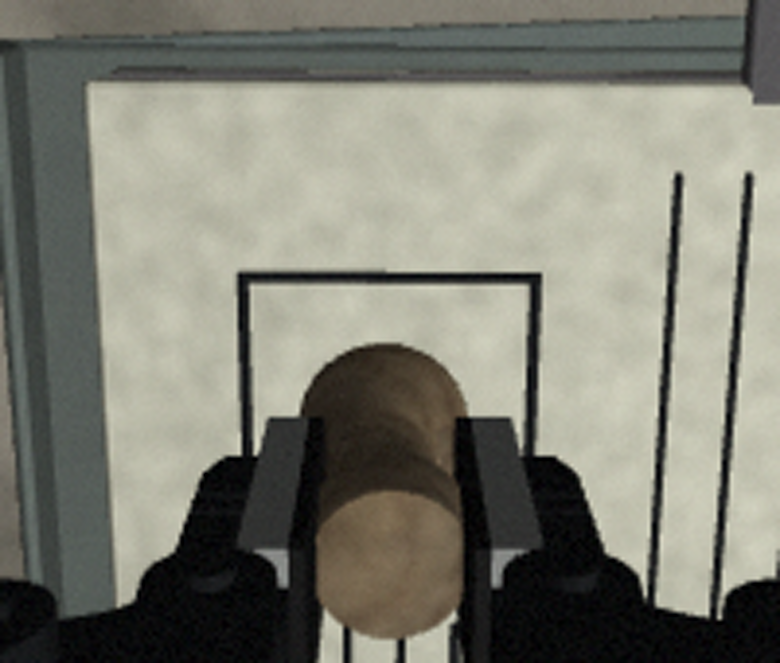

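View pics/s28.png

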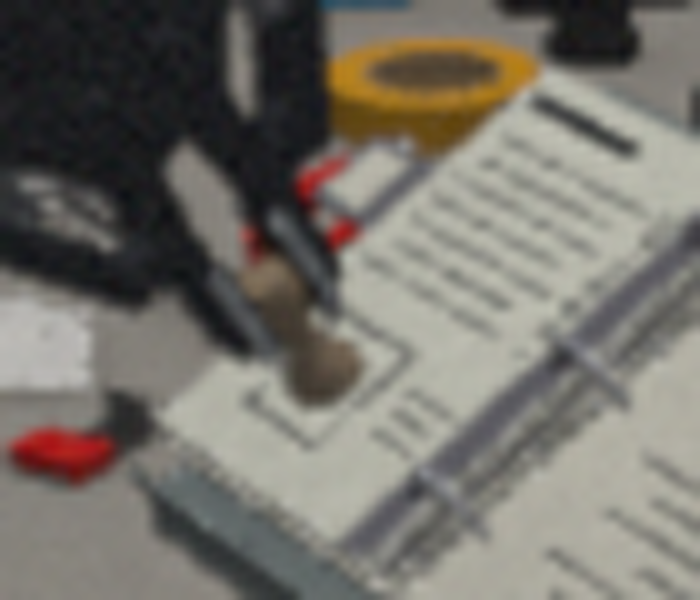

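```bash
python3 -m inch '[0,0,0.1,0,0,0,0, 0,0,0.2,0,0,0,0, 0,0,0.2,0,0,0,0]'; python3 -m inch '[0,0,0.1,0,0,0,0, 0,0,0.1,0,0,0,0]'
```

```text
clock: 27.1
eef_pos: [419.8, 311.7, 78.6]
tool_rot: [-1.045, 0.0, -1.376]
force: [-8.4, -4.7, 17.5]
width: 16.1
clock: 27.3
eef_pos: [419.8, 311.8, 78.4]
tool_rot: [-1.044, 0.0, -1.375]
force: [-12.6, -5.3, 24.4]
width: 16.3
```

```bash
python3 -m inch '[0,0,0,0,0,0,0, 0,0,-1,0,0,0,0, 0,0,-3,0,0,0,0, 0,0,-6,0,0,0,0, 0,2,-10,0,0,0,0, 0,5,-13,-1,0,0,0, 0,5,-13,-1,0,0,0, 0,5,-13,-1,0,0,0]'
python3 - <<'E'
from h import *
w=shot("wrist","w29"); crop(w,230,80,430,230,4,"w29c"); d=shot("side"); crop(d,210,110,290,170,9,"s29")
E
```

```text
clock: 28.1
eef_pos: [370.0, 260.8, 193.6]
tool_rot: [-1.059, -0.008, -1.385]
force: [-0.4, 0.4, -0.4]
width: 16.3
```

View pics/w29.png

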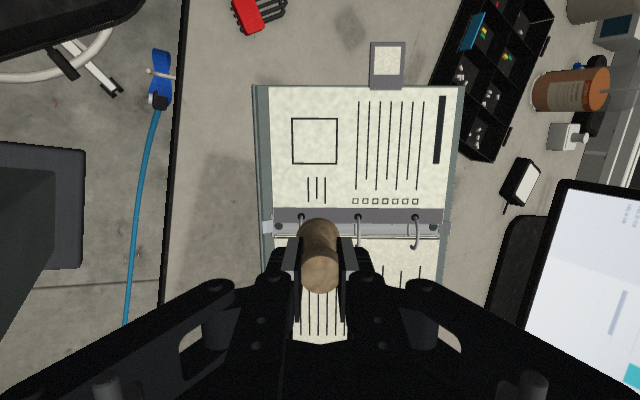

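View pics/s29.png

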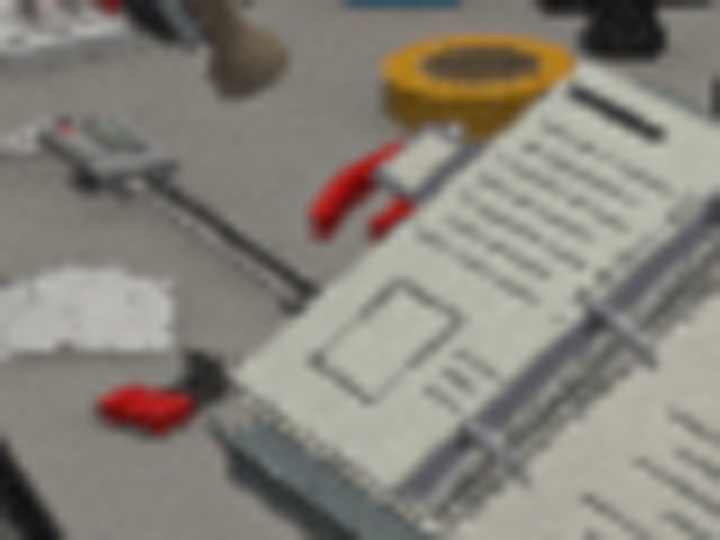

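View pics/w29c.png

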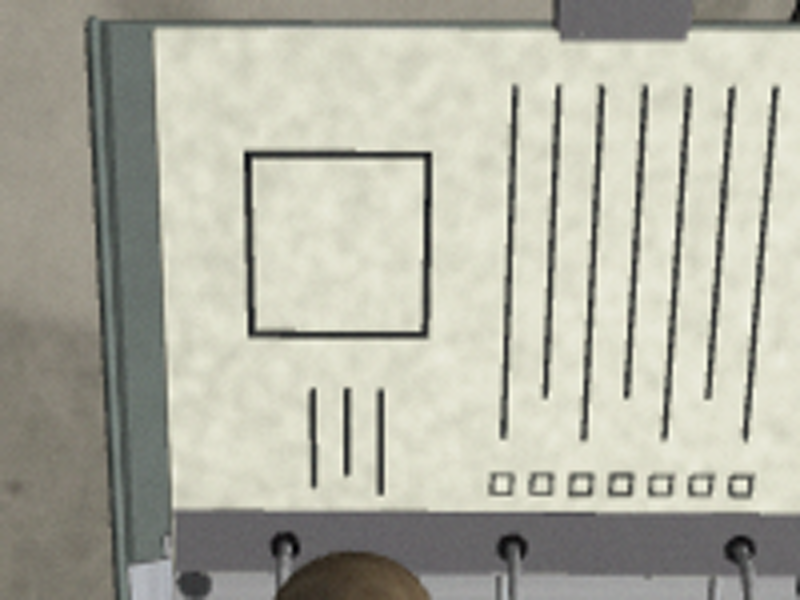

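```bash
python3 - <<'E'
from h import *
for n in("side","top"):
    d=shot(n); c=-np.array(d["R"]).T@np.array(d["t"]); print(n,c.round(0))
w=shot("wrist"); s=ctrl.read_state(); R=R_of(s["tool_rot"]); T=s["eef_pos"]
crop(w,270,200,370,310,5.5,"w30"); 
d=shot("side"); crop(d,190,60,290,140,8,"s30"); print(proj(d,T),s["qpos"].round(2))
E
```

```text
side [ 106. -731.  516.]
top [ 226.  -57. 1311.]
[233.65991815 111.17052458] [-0.11  0.61 -1.25  2.47  1.54  1.   -2.31]
```

View pics/s30.png

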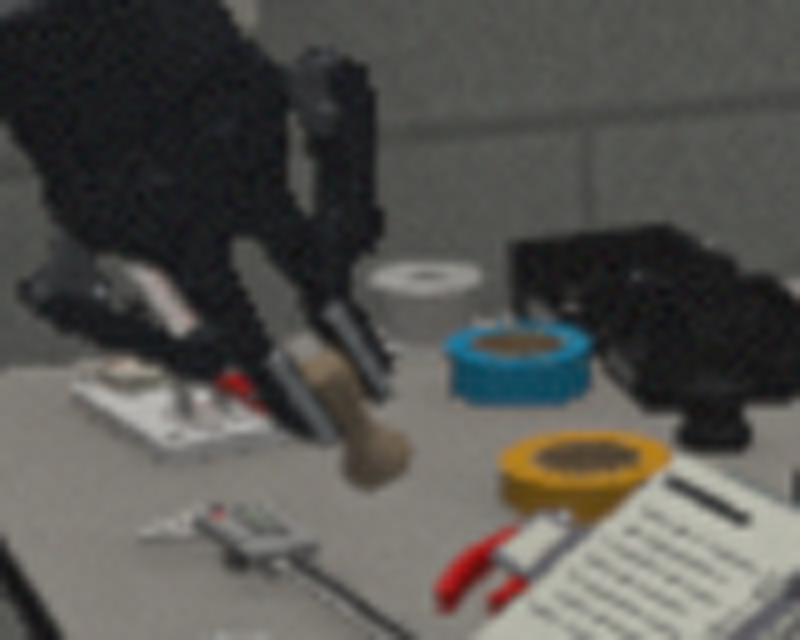

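View pics/w30.png

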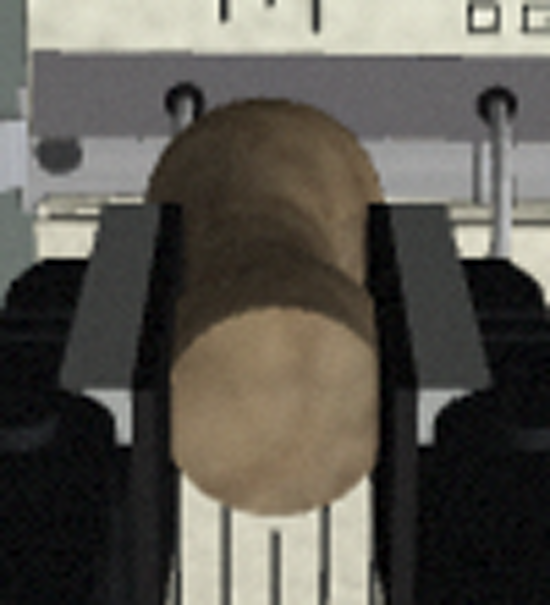

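No printed mark is drawn in the picture, and the pad did not change either, so the renderer seems not to show ink. The force readings show firm contact: 19 N on the pad and 28 N on the frame. Now putting the stamp back.

```bash
python3 - <<'E'
from h import *
R=toolR([0,0,-1],[1,0,0])
delta([471.8,-76.5,130],R)
E
```

```text
shift cm [35.13  7.52  0.14] rot deg [-29.   10.7  -2.3] | rows>= 7.185709982801852 3.61440518387881
```

```bash
python3 -m inch '[0,4,-1,0,0,0,0, 0,8,-1,0,-5,2,0, 0,12,0,0,-10,4,-1, 0,16,1,0,-15,6,-1, 0,20,3,0,-20,8,-2, 0,24,4,0,-25,9,-2, 0,28,6,0,-29,10.7,-2.3, 0,32,7,0.1,-29,10.7,-2.3, 0,35.1,7.5,0.1,-29,10.7,-2.3, 0,35.1,7.5,0.1,-29,10.7,-2.3, 0,35.1,7.5,0.1,-29,10.7,-2.3, 0,35.1,7.5,0.1,-29,10.7,-2.3]'
python3 - <<'E'
from h import *
R=toolR([0,0,-1],[1,0,0])
delta([471.8,-76.5,21.8],R)
s=ctrl.read_state();print(s["qpos"].round(2),s["qd"].round(2))
w=shot("wrist"); crop(w,200,50,440,310,2.8,"w31")
E
```

```text
clock: 29.6
eef_pos: [471.3, -75.6, 131.0]
tool_rot: [-1.568, 0.001, -1.57]
force: [-0.0, 0.5, -0.8]
width: 16.0
shift cm [ 0.1  10.92  0.02] rot deg [-0.2  0.1 -0.1] | rows>= 2.1842743698237257 0.02022507639281454
[ 0.81  0.82 -1.14  2.07  0.97  0.93 -0.89] [-0.01 -0.01 -0.    0.    0.    0.    0.  ]
```

View pics/w31.png

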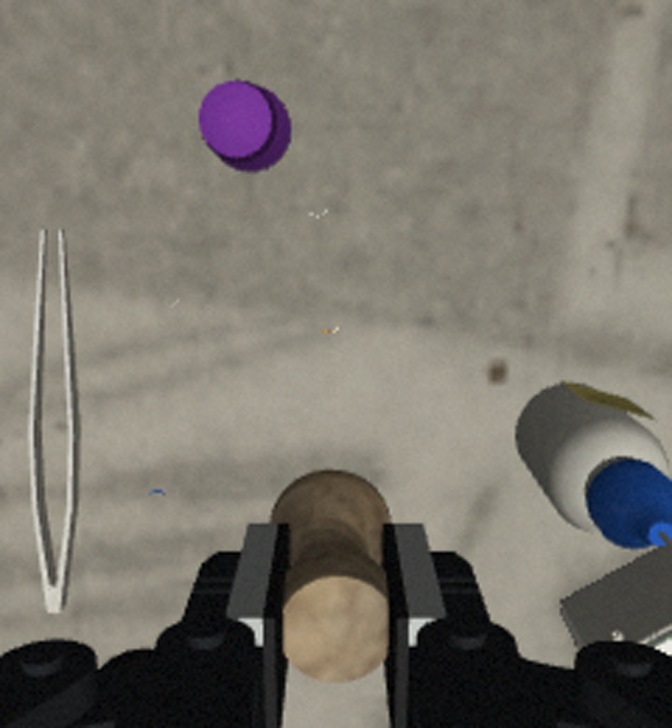

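Spot is clear. Lowering until there is light contact.

```bash
python3 -m inch '[0,0,2,0,0,0,0, 0,0,5,0,0,0,0, 0,0,8,0,0,0,0, 0,0,10,0,0,0,0, 0,0,10.5,0,0,0,0, 0,0,10.7,0,0,0,0, 0,0,10.7,0,0,0,0]'; python3 -m inch '[0,0,0.2,0,0,0,0,0,0,0.2,0,0,0,0]'
```

```text
clock: 30.35
eef_pos: [472.5, -76.5, 24.8]
tool_rot: [-1.567, 0.0, -1.571]
force: [0.4, -0.1, -0.1]
width: 16.0
clock: 30.55
eef_pos: [472.3, -77.3, 22.6]
tool_rot: [-1.567, -0.0, -1.573]
force: [0.1, -0.9, -1.2]
width: 15.9
```

```bash
python3 -m inch '[0,0,0.1,0,0,0,0,0,0,0.1,0,0,0,0]'; python3 -m inch '[0,0,0,0,0,0,0,0,0,0,0,0,0,0]'
```

```text
clock: 30.75
eef_pos: [472.2, -77.2, 21.8]
tool_rot: [-1.567, -0.0, -1.572]
force: [-0.6, 0.2, 5.7]
width: 15.8
clock: 30.95
eef_pos: [472.2, -77.2, 21.8]
tool_rot: [-1.567, -0.0, -1.572]
force: [-0.4, -0.1, 5.9]
width: 15.8
```

```bash
python3 -m inch '[0.3,0,0,0,0,0,0, 0.5,0,0,0,0,0,0, 0.5,0,0,0,0,0,0, 0.5,0,0,0,0,0,0, 0.5,0,-1,0,0,0,0, 0.5,0,-3,0,0,0,0, 0.5,0,-6,0,0,0,0, 0.5,0,-10,0,0,0,0, 0.5,0,-14,0,0,0,0, 0.5,0,-14,0,0,0,0, 0.5,0,-14,0,0,0,0]'
python3 - <<'E'
from h import *
w=shot("wrist","w32"); d=shot("side","s32"); crop(d,220,110,400,310,4,"s32c"); t=shot("top","t32")
E
```

```text
clock: 32.05
eef_pos: [471.8, -77.5, 162.1]
tool_rot: [-1.566, -0.001, -1.573]
force: [-0.2, -0.7, 0.1]
width: 42.9
```

View pics/w32.png

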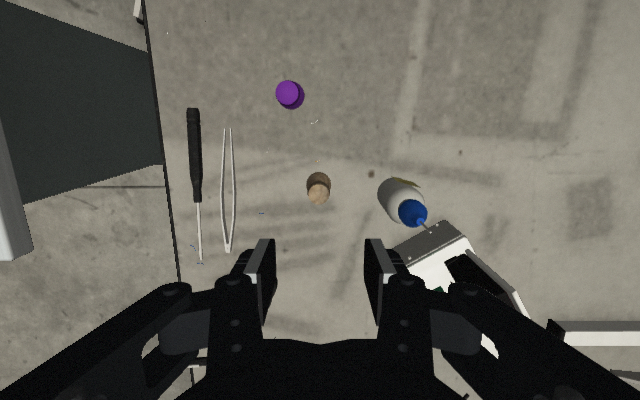

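View pics/s32.png

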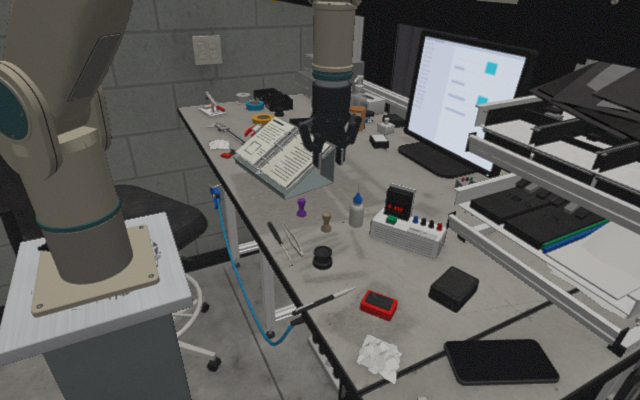

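View pics/t32.png

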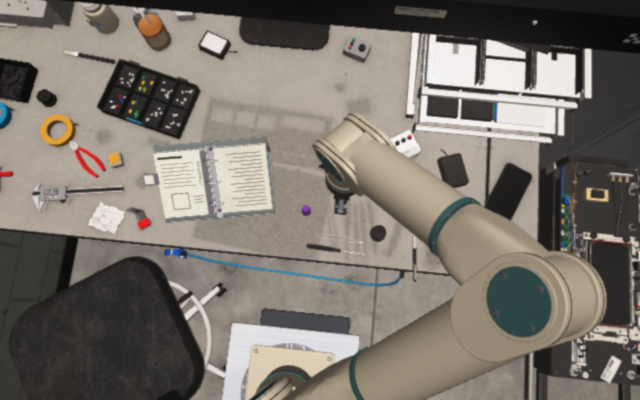

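```bash
python3 - <<'E'
from h import *
import pickle
a,b=pickle.load(open("first.pkl","rb"))
d=shot("side"); t=shot("top"); crop(d,225,110,345,200,6,"s33"); crop(t,150,135,280,225,6,"t33")
df=np.abs(d["img"].astype(int)-b["img"].astype(int)).max(2)
for n,(x0,y0,x1,y1) in dict(flux=(348,185,366,228),loupe=(310,243,335,272),pen=(290,285,358,318),pad=(358,288,400,322),stamp=(318,208,334,234),purple=(294,194,310,219)).items(): print(n,(df[y0:y1,x0:x1]>40).sum(),df[y0:y1,x0:x1].mean().round(1))
E
```

```text
flux 0 3.5
loupe 0 3.9
pen 0 3.8
pad 0 4.1
stamp 0 4.5
purple 0 3.6
```

View pics/s33.png

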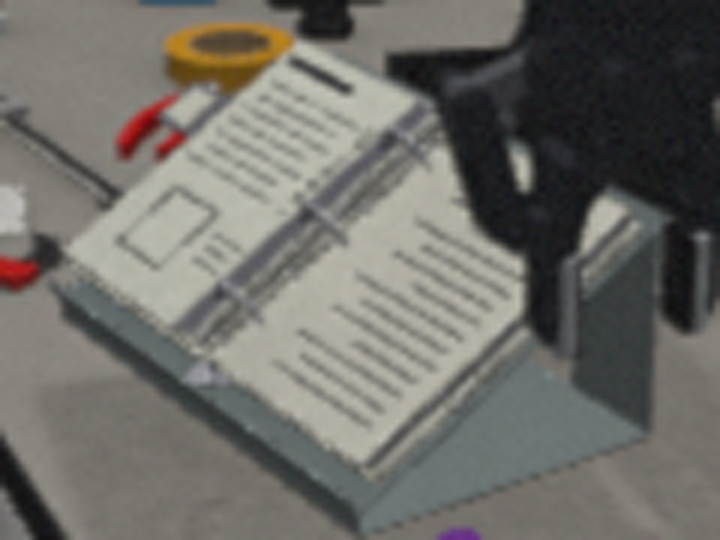

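View pics/t33.png

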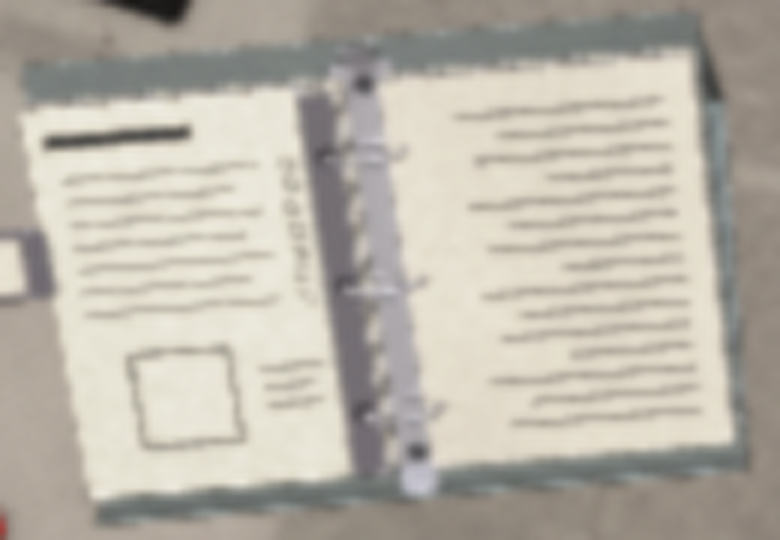

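```bash
python3 -c "
from cell import finish_job
print(finish_job())"
```

```text
the job is handed in; nothing more can be done
None
```

I turned the leaf to the left, stamped inside the frame and put the stamp back upright. The job is handed in, but two things keep it from being clean: the leaf slipped once, and I never saw an ink mark.

- **Leaf:** On the first try the tab slipped out of the grip at about 85°, because my estimate of the ring axis was about 5 mm off. The leaf stayed standing near 90° and did not fall. I re-measured it, gripped it again farther out and carried it down to the stop, with about 21 N of contact before letting go. The last pictures show it flat on the left with the frame facing up.
- **Stamping:** I pressed the wooden stamp on the ink pad at about 19 N. I then pressed it square to the slope in the middle of the frame at about 28 N. Side and wrist pictures taken just before the press showed the foot inside the frame.
- **Ink mark:** No mark shows in the frame or anywhere else on the leaf. The pad looked the same after being pressed, so the pictures probably don't draw ink. That the stamp printed rests on the force and position readings only.
- **Last checks:** The stamp is upright on its original spot. The flux bottle, loupe, pen, purple stamp and ink pad match the first side picture. The arm was clear of everything at 32 s, well inside the 72 s limit. On the carry to the frame, joints 3 and 4 came close to the ends of their ranges, but no reading was past them.

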